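Lock the domed drink covers away in the bar chest

TASK

Unlock the walnut chest on the bar cart by twisting its sprung brass knob clockwise to the stop and letting it spring back, then swing both flaps open past upright. Cup every loose steel cover, still inverted, into the one waiting inside the chest, so that all of them nest in a single straight stack, then shut both flaps fully and lock the chest with a second twist of the knob to its stop, letting it spring back again. Leave the other bar things where they stand.

Things in the scene. Friction and masses are not known exactly. Their poses are not given: they have to be found in the camera images.
- chest: fixed walnut storage chest 162 (x) x 152 (y) x 100 mm high, walls and floor 6 mm, two flaps on top that meet along its middle line (along its x) and swing up and outwards to +y and -y; a wooden lock block 88 x 90 mm, 95 mm high stands against its -x side (towards the robot). Origin: centre of the chest's underside; z up
- lock (a joint): brass lock knob on top of the lock block, upright axis: rad, 0 = at rest, grows clockwise seen from above, hard stop at 1.2. A spring drives it back to 0 when let go (about 0.02 N m at rest, 0.08 N m at the stop)
- lock_grip (a point): point on the lock knob's axis at gripping height, 126 mm from the chest's centre on its -x side, 126 mm above the marble: the knob's upright bar grip is 42 mm long, 14 mm thick and 34 mm tall (this point is 14 mm under its top); the point's x runs along the bar and turns with it (at rest it equals the chest's x)
- flap_left (a joint): hinge of the chest's left (+y) walnut flap, 162 mm long, 75.5 mm wide, 6 mm thick: rad, 0 = shut (level), 1.57 = upright, 2.0 = open against its stop. Friction hinge: it stays where it is left, about 2 to 3 N at the pull moves it
- flap_left_pull (a point): centre of that flap's brass disc pull, 22 mm in diameter, 14 mm thick: pinch its flat faces, which are square to the hinge line, so that it can pivot between the fingers as the flap swings. Shut, it lies 28 mm above the flap's top face, 50 mm from the hinge line towards the other flap (-y of the chest) and 34 mm above the hinge line
- flap_left_hinge (a point): middle of that flap's hinge line, on the chest's +y upper edge, 100.5 mm above the marble; the line runs along the chest's x
- flap_right (a joint): hinge of the chest's right (-y) walnut flap, 162 mm long, 75.5 mm wide, 6 mm thick: rad, 0 = shut (level), 1.57 = upright, 2.0 = open against its stop. Friction hinge: it stays where it is left, about 2 to 3 N at the pull moves it
- flap_right_pull (a point): centre of that flap's brass disc pull, 22 mm in diameter, 14 mm thick: pinch its flat faces, which are square to the hinge line, so that it can pivot between the fingers as the flap swings. Shut, it lies 28 mm above the flap's top face, 50 mm from the hinge line towards the other flap (+y of the chest) and 34 mm above the hinge line
- flap_right_hinge (a point): middle of that flap's hinge line, on the chest's -y upper edge, 100.5 mm above the marble; the line runs along the chest's x
- base_mid (a point): the cover that is already inside the chest, inverted, standing on the chest's floor near its middle (floor 6 mm above the marble); same shape as the others. Loose. Point: its centre, 20 mm above the foot; z from foot to rim
- cover1_mid (a point): loose steel domed drink cover, inverted (dome down, open rim up), 66 mm across, 40 mm tall: upright collar on top 12 mm high, 66 mm outside, 59 inside; under its step the dome narrows from 54 to 36 mm at the flat foot. Nested, its step rests on the lower cover's rim, 12 mm higher. About 0.11 kg; all alike; may be absent. Point: centre, 20 mm above the foot; z from foot to rim
- cover2_mid (a point): loose steel domed drink cover, inverted (dome down, open rim up), 66 mm across, 40 mm tall: upright collar on top 12 mm high, 66 mm outside, 59 inside; under its step the dome narrows from 54 to 36 mm at the flat foot. Nested, its step rests on the lower cover's rim, 12 mm higher. About 0.11 kg; all alike; may be absent. Point: centre, 20 mm above the foot; z from foot to rim
- cover3_mid (a point): loose steel domed drink cover, inverted (dome down, open rim up), 66 mm across, 40 mm tall: upright collar on top 12 mm high, 66 mm outside, 59 inside; under its step the dome narrows from 54 to 36 mm at the flat foot. Nested, its step rests on the lower cover's rim, 12 mm higher. About 0.11 kg; all alike; may be absent. Point: centre, 20 mm above the foot; z from foot to rim
- cover4_mid (a point): loose steel domed drink cover, inverted (dome down, open rim up), 66 mm across, 40 mm tall: upright collar on top 12 mm high, 66 mm outside, 59 inside; under its step the dome narrows from 54 to 36 mm at the flat foot. Nested, its step rests on the lower cover's rim, 12 mm higher. About 0.11 kg; all alike; may be absent. Point: centre, 20 mm above the foot; z from foot to rim
- highball: bystander: blue glass highball, 68 mm across, 140 mm tall; origin under its centre
- dispenser: bystander: push-top steel toothpick dispenser, 64 mm across, 110 mm tall; origin under its centre
- dish: bystander: round white ceramic dish, 100 mm across, 26 mm tall; origin under its centre
- tins: bystander: shaker tin nested in a second tin, 90 mm across, 190 mm tall; origin under its centre
- strainer: bystander: chrome julep strainer lying flat, bowl 84 mm across with its origin under the bowl's centre, handle reaching 145 mm towards its -x, 14 mm high
- bitters: bystander: amber bottle, 60 mm across, 160 mm tall; origin under its centre
- jigger: bystander: copper double jigger, 48 mm across, 100 mm tall; origin under its centre
There are look-alikes about, which are no part of the job. Leave any blue look-alike of the part that bears cover4_mid alone. Leave any blue look-alike of the part that bears cover3_mid alone.

How it is judged:
By the outcome, as a careful person would: the job done as asked, in the order asked, and still so for the second after the job is handed in, with the robot touching nothing.
Of cover1, cover2, cover3, cover4 only 2 to 4 are there at a start; the rules pass over those that are not, and their reading is None.
At some moment in a run one of cover1, cover2, cover3, cover4 may be knocked a few centimetres aside while the robot is not near it.
It also fails if it takes over 210 s, if anything falls off the work surface, if the arm or the gripper's body presses on something with over 40 N, if the wrist force passes 120 N, or if a joint passes its speed limit or range.

ROBOT

A 7-joint arm with a two-finger parallel gripper is mounted at the origin on the work surface. World frame = base frame: x ahead of the robot, y to its left, z up, the work surface at z = 0. Lengths are in m, angles in rad, forces in N, time in s.
With the tool pointing down it reaches from about 0.4 to 0.875 m from the base axis. Payload 6.5 kg.
Tool frame: the origin (TCP) lies on the centre line of the jaws, within the pads' length; the fingertips stand 22 mm ahead of it and the grasp point (between the pads) lies 3 mm ahead of it; y points along the fingers, x is the direction in which the jaws open and shut, and the axes are right-handed (so a half turn about y gives the same grasp; the last joint's range is limited). The gripper opens to 88 mm and grips with 3 to 60 N. Pads are 18 mm wide; open, the fingers measure 123 mm over their backs; the gripper's body (75 mm by 187 mm) begins 45 mm behind the grasp point.
Start: joints at [1.094, 0.536, -0.004, 1.538, 0.003, 1.067, -0.071], TCP at [0.26, -0.596, 0.261] pointing down, gripper open.
Joint ranges: [-2.7, 2.7], [-0.37, 2.16], [-1.27, 1.26], [0.24, 2.4], [-1.31, 4.45], [0.19, 1.91], [-2.76, 2.76]. Speed limits (rad/s): [2.39, 2.39, 3.14, 3.14, 3.14, 3.14, 3.14].

INTERFACE

Orientations are given as a unit quaternion [x, y, z, w].
In Python, from plant import state, get_image, camera_model, job_done gives the robot as it stands. The module is installed in compiled form; this text tells all that it offers.
- The arm moves only by the tool jog_arm, never from a script. Its argument "commands" is one flat list of numbers, 5 for each row, row after row: the closure, from -1 (fully open) to 1 (shut), so that 0 is half open, then the shift along the tool's x, y, z in m, then the turn about the tool's y in degrees. In form: [claw, dx, dy, dz, twist, claw, dx, dy, dz, twist, ...]. A call has 1 to 5 rows; each row shifts and turns the pose as measured when the row begins, along the tool's axes as they then stand; what a row does not reach is not made up. A row lasts 1/8 s, in which the tool goes at most 62.5 mm and 10.7 degrees, less where a joint would pass 70% of its speed; a pose out of reach is approached as far as the arm can. A call with a gripper value outside its range is refused whole. The fingers move at their own pace and stop on an object; "newtons" is the grip in N (left out, the last holds). Time passes only in rows, so rows that do not move let the fingers close. It gives the time, the measured TCP pose, the force and the opening at its end, in the units of the state.
- state(): the state, without advancing time (a new reading comes with each control period).
- get_image(name): name is "scene" or "side" or "wrist"; returns the picture (480x640x3 uint8, red, green, blue); there is no depth.
- camera_model(name): a dict with "vertical_fov" (degrees; the focal length in pixels is half the picture's height over the tangent of half this angle, whatever the lens; pixels are square), "cx", "cy" (the principal point, pixels), "k1" (the pictures are not rectified: a ray, as slopes to the right and down, at radius r is drawn at 1 + k1 r^2 times it, then the intrinsics apply), "eye" and "orientation" of the camera in the world. Camera axes: x right, y down, z forward; pixel columns grow to the right and rows downward; lengths in m; the calibration is good to about 2 mm. A picture is of the moment at which its call begins: read the wrist's pose just before it. camera_model takes no time and is no camera call; for the wrist camera it gives the pose at the moment of the call.
- job_done(): hands the job in, once; it reports no verdict.
The state is a dict: "time_s": time; "q": joint angles; "qvel": joint speeds; "joint_efforts": joint torques, N m; "tool_pos": TCP position; "orientation": TCP orientation; "ft_force": force on the tool from outside, world axes, zero at the start; "moment": the same for the moment, N m; "grip_width": finger opening in m.
Only numpy, scipy, OpenCV 4.12 (cv2) and the standard library are available. Lean on these libraries where they do the work, as an engineer would, in place of code of your own. Each camera call takes 0.05 s, during which the arm holds its last target. There are 200 camera calls.

## Working session

There is one attempt and no reset: what is moved stays moved. The work goes in short steps, Python scripts to look and compute and a tool call to move; the robot and the scene stay as the last step left them, time stands still between calls to the robot, and variables do not carry over. Pictures are saved under pics/ and viewed, on a budget of 14 in all, crops included, one or two more only if the job needs it, and the job is handed in when it is done.

Besides the shell and the picture viewer there is one more tool, called after "Call:" by a JSON object that holds its "method" and its "body". jog_arm: Moves the arm, as the interface text tells. Its arguments: {"type":"object","properties":{"commands":{"type":"array","items":{"type":"number"}},"newtons":{"type":"number"}},"required":["commands"]}

```bash
mkdir -p pics
cat > h.py <<'E'
import numpy as np, cv2
from plant import state,get_image,camera_model,job_done
from scipy.spatial.transform import Rotation as R
def K(m):
    f=240/np.tan(np.radians(m["vertical_fov"])/2); return f
def ray(m,u,v):
    f=K(m); d=np.array([(u-m["cx"])/f,(v-m["cy"])/f]); s=d.copy()
    for _ in range(50): s=d/(1+m["k1"]*(s@s))
    return R.from_quat(m["orientation"]).apply([s[0],s[1],1.])
def at(m,u,v,z):
    e=np.array(m["eye"]); d=ray(m,u,v); return e+d*(z-e[2])/d[2]
def proj(m,p):
    c=R.from_quat(m["orientation"]).inv().apply(np.array(p)-m["eye"]); s=c[:2]/c[2]; s=s*(1+m["k1"]*(s@s))
    return s*K(m)+[m["cx"],m["cy"]]
def snap(n,fn,crop=None,scale=1):
    m=camera_model(n); im=get_image(n)[:,:,::-1]
    cv2.imwrite(f"pics/raw_{fn}.png",im)
    if crop: x0,y0,x1,y1=crop; im=im[y0:y1,x0:x1]
    if scale!=1: im=cv2.resize(im,None,fx=scale,fy=scale,interpolation=cv2.INTER_CUBIC)
    cv2.imwrite(f"pics/{fn}.png",im); return m
E
python3 - <<'E'
from h import *
s=state(); print({k:np.round(v,3).tolist() for k,v in s.items()})
for n in("scene","side"): print(n,snap(n,n+"0"))
print(camera_model("wrist"))
E
```

```text
{'time_s': 0.0, 'q': [1.094, 0.537, -0.004, 1.539, 0.003, 1.067, -0.071], 'qvel': [0.001, -0.001, -0.0, 0.002, 0.0, -0.001, 0.0], 'joint_efforts': [-0.0, -57.098, 0.991, -25.161, -0.056, 0.018, 0.0], 'tool_pos': [0.259, -0.595, 0.26], 'orientation': [-0.591, 0.388, -0.387, 0.592], 'ft_force': [-0.489, 0.143, -1.092], 'moment': [0.007, -0.036, -0.0], 'grip_width': 0.088}
scene {'vertical_fov': 56.544082223023516, 'cx': 322.00569313452144, 'cy': 237.42068327674954, 'k1': 0.026564850445085778, 'eye': array([ 1.08964054, -0.54603728,  0.95351873]), 'orientation': array([ 0.86200655,  0.36326493, -0.14008409, -0.32459167])}
side {'vertical_fov': 54.31951523259457, 'cx': 312.81373627637953, 'cy': 240.76903774635687, 'k1': -0.0793106927669464, 'eye': array([-0.14031848,  0.90181908,  0.86974773]), 'orientation': array([-0.28225837,  0.83642899, -0.44709913,  0.14428835])}
{'vertical_fov': 62.128641562089705, 'cx': 315.8230276346396, 'cy': 234.16403366450834, 'k1': -0.07549511339042017, 'eye': array([ 0.33578011, -0.56416142,  0.38375596]), 'orientation': array([ 0.82554003, -0.54088259, -0.08878186,  0.13434087])}
```

View pics/scene0.png

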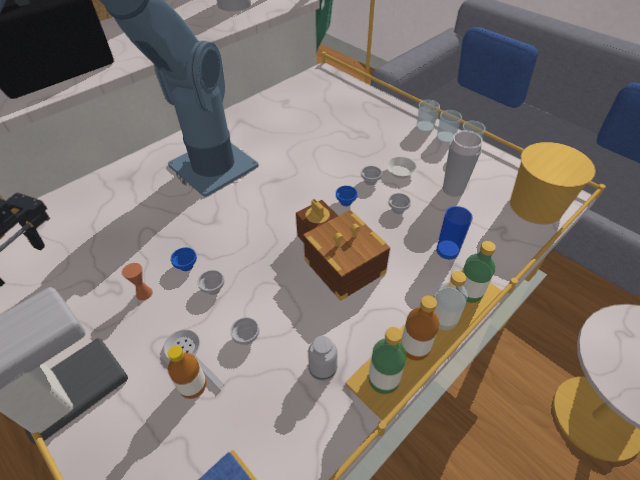

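View pics/side0.png

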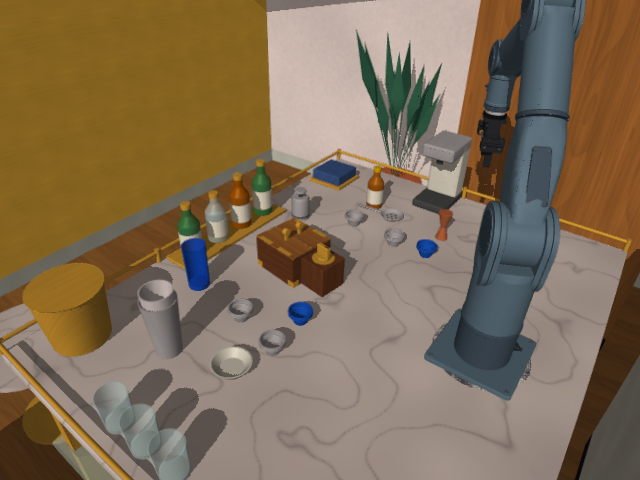

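Run:
```python
from h import *
a=cv2.imread("pics/raw_scene0.png")
A=cv2.resize(a[185:305,285:405],None,fx=5,fy=5,interpolation=cv2.INTER_CUBIC)
cv2.imwrite("pics/c1.png",A)
m=camera_model("scene");n=camera_model("side")
for nm,p,q in [("c371",(371,173),(273,338)),("c399",(399,201),(241,306)),("c210",(210,279),(395,235)),("c245",(245,327),(355,215)),("blueA",(184,257),(427,245)),("blueB",(346,192),(300,310))]:
    print(nm,at(m,*p,.04).round(3),at(n,*q,.04).round(3))
for nm,p,q,z in [("pin0",(0,0),(0,0),0),("highball",(457,214),(195,244),.14),("jig",(133,271),(445,213),.1),("bitt",(176,354),(376,170),.16),("tins",(466,143),(158,292),.19),("dish",(402,167),(232,360),.026)]:
    if nm!="pin0": print(nm,at(m,*p,z).round(3),at(n,*q,z).round(3))
```

```text
c371 [0.423 0.308 0.04 ] [0.415 0.309 0.04 ]
c399 [0.564 0.272 0.04 ] [0.558 0.273 0.04 ]
c210 [ 0.411 -0.287  0.04 ] [ 0.402 -0.279  0.04 ]
c245 [ 0.582 -0.309  0.04 ] [ 0.574 -0.306  0.04 ]
blueA [ 0.304 -0.295  0.04 ] [ 0.294 -0.291  0.04 ]
blueB [0.428 0.189 0.04 ] [0.425 0.19  0.04 ]
highball [0.755 0.25  0.14 ] [0.752 0.244 0.14 ]
jig [ 0.307 -0.422  0.1  ] [ 0.296 -0.413  0.1  ]
bitt [ 0.602 -0.47   0.16 ] [ 0.58  -0.439  0.16 ]
tins [0.633 0.45  0.19 ] [0.611 0.469 0.19 ]
dish [0.463 0.413 0.026] [0.454 0.412 0.026]
```

View pics/c1.png

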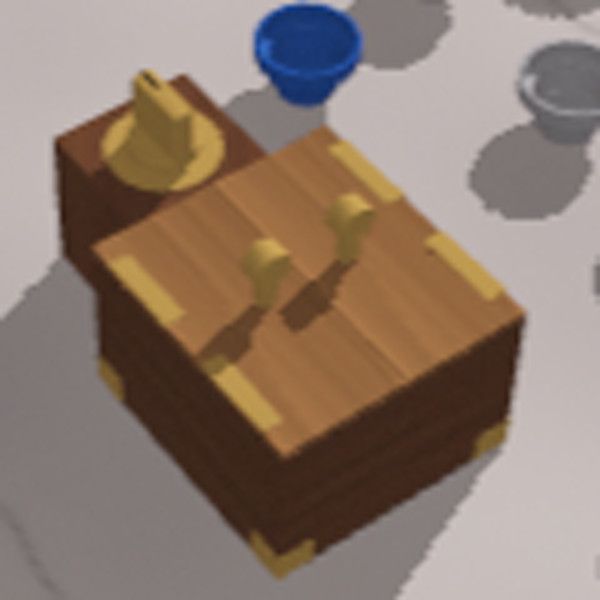

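Run:
```python
from h import *
m=camera_model("scene");n=camera_model("side")
P=[at(m,285+x/5,185+y/5,.1065) for x,y in [(95,247),(325,128),(525,315),(287,455)]]
for p in P: print(p.round(4))
c=sum(P)/4; print(c, [np.linalg.norm(P[i]-P[i-1]).round(4) for i in range(4)])
for a,b in [(0,3),(1,2)]:
    d=P[b]-P[a]; print(np.degrees(np.arctan2(d[1],d[0])))
for a,b in [(0,1),(3,2)]:
    d=P[b]-P[a]; print(np.degrees(np.arctan2(d[1],d[0])))
print("knob top",at(m,285+162/5,185+103/5,.14), "bar ends",at(m,285+150/5,185+75/5,.14),at(m,285+190/5,185+125/5,.14))
print("pulls",at(m,285+265/5,185+258/5,.1345),at(m,285+350/5,185+213/5,.1345))
```

```text
[ 0.5111 -0.0546  0.1065]
[0.5345 0.0909 0.1065]
[0.6935 0.0668 0.1065]
[ 0.6709 -0.079   0.1065]
[0.60247446 0.00600334 0.1065    ] [np.float64(0.1616), np.float64(0.1473), np.float64(0.1608), np.float64(0.1475)]
-8.700357050078075
-8.628618815847915
80.88255639943272
81.18232061964746
knob top [0.48462293 0.01868672 0.14      ] bar ends [0.46511581 0.02865858 0.14      ] [0.5063204 0.0178226 0.14     ]
pulls [ 0.59393231 -0.01626345  0.1345    ] [0.60261659 0.03537192 0.1345    ]
```

```bash
cat >> h.py <<'E'
CH=np.array([.602,.006]); YAW=np.radians(-8.8)
def chest(x,y): # chest frame -> world xy
    c,s=np.cos(YAW),np.sin(YAW); return CH+np.array([c*x-s*y,s*x+c*y])
def go(xyz,jaw=None,claw=-1,step=.05,tw=10,grasp=True,s=None,show=True):
    """grasp-point target; jaw= world angle (deg) of tool x (mod 180)"""
    s=s or state(); T=R.from_quat(s["orientation"]); p=np.array(s["tool_pos"]); M=T.as_matrix()
    tgt=np.array(xyz,float)+np.array([0,0,.003 if grasp else 0])
    cur=np.degrees(np.arctan2(M[1,0],M[0,0])); t=0
    if jaw is not None:
        t=(cur-jaw+90)%180-90
    n=int(max(np.ceil(np.linalg.norm(tgt-p)/step),np.ceil(abs(t)/tw),1))
    d=(tgt-p)/n; out=[]
    for i in range(n):
        Ti=T*R.from_euler("y",t/n*i,degrees=True)
        out.append([claw]+np.round(Ti.inv().apply(d),4).tolist()+[round(t/n,1)])
    print("jaw",cur.round(1),"turn",round(t,1),"q7",round(s["q"][6],2),"total",(tgt-p).round(4))
    for i in range(0,n,5): print(sum(out[i:i+5],[]))
E
python3 - <<'E'
from h import *
s=state();T=R.from_quat(s["orientation"]).as_matrix();print(T.round(3))
m=camera_model("wrist");print("cam in tool",T.T@(m["eye"]-np.array(s["tool_pos"])),(T.T@R.from_quat(m["orientation"]).as_matrix()).round(2))
k=chest(-.126,0);print(k)
go([*k,.26],81.2)
E
```

```text
[[ 0.399 -0.001  0.917]
 [-0.917  0.001  0.399]
 [-0.002 -1.    -0.   ]]
cam in tool [ 0.00164152 -0.12384124  0.08254381] [[ 1.   -0.    0.  ]
 [-0.   -0.32  0.95]
 [-0.   -0.95 -0.32]]
[0.47748322 0.02527622]
jaw -66.5 turn 32.3 q7 -0.07 total [0.2181 0.6207 0.0031]
[-1, -0.0344, -0.0002, 0.032, np.float64(2.3), -1, -0.0357, -0.0002, 0.0306, np.float64(2.3), -1, -0.0369, -0.0002, 0.0291, np.float64(2.3), -1, -0.038, -0.0002, 0.0276, np.float64(2.3), -1, -0.0391, -0.0002, 0.026, np.float64(2.3)]
[-1, -0.0401, -0.0002, 0.0245, np.float64(2.3), -1, -0.0411, -0.0002, 0.0228, np.float64(2.3), -1, -0.042, -0.0002, 0.0211, np.float64(2.3), -1, -0.0428, -0.0002, 0.0194, np.float64(2.3), -1, -0.0435, -0.0002, 0.0177, np.float64(2.3)]
[-1, -0.0442, -0.0002, 0.0159, np.float64(2.3), -1, -0.0448, -0.0002, 0.0141, np.float64(2.3), -1, -0.0454, -0.0002, 0.0123, np.float64(2.3), -1, -0.0458, -0.0002, 0.0105, np.float64(2.3)]
```

```bash
sed -i 's/t=(cur-jaw+90)%180-90/t=float((cur-jaw+90)%180-90) if not absj else float(cur-jaw)/; s/show=True/absj=False/' h.py
sed -i 's/out.append.*/v=Ti.inv().apply(d); out.append([claw]+[round(float(a),3) for a in v]+[round(t\/n,1)])/; s/round(.s\["q"\]\[6\],2)/round(s["q"][6],2)/' h.py
python3 - <<'E'
from h import *
k=chest(-.126,0)
go([*k,.26],81.2,absj=True)
E
```

```text
jaw -66.5 turn -147.7 q7 -0.07 total [0.2181 0.6207 0.0031]
[-1, -0.032, -0.0, 0.03, -9.8, -1, -0.027, -0.0, 0.035, -9.8, -1, -0.02, -0.0, 0.039, -9.8, -1, -0.013, -0.0, 0.042, -9.8, -1, -0.006, -0.0, 0.043, -9.8]
[-1, 0.002, -0.0, 0.044, -9.8, -1, 0.009, -0.0, 0.043, -9.8, -1, 0.016, -0.0, 0.041, -9.8, -1, 0.023, -0.0, 0.037, -9.8, -1, 0.029, -0.0, 0.033, -9.8]
[-1, 0.034, -0.0, 0.027, -9.8, -1, 0.038, -0.0, 0.021, -9.8, -1, 0.041, -0.0, 0.014, -9.8, -1, 0.043, -0.0, 0.007, -9.8, -1, 0.044, -0.0, -0.001, -9.8]
```

Call:
{"method": "jog_arm", "body": {"commands": [-1,-0.032,0,0.03,-9.8,-1,-0.027,0,0.035,-9.8,-1,-0.02,0,0.039,-9.8,-1,-0.013,0,0.042,-9.8,-1,-0.006,0,0.043,-9.8]}}

```text
time_s: 0.72
tool_pos: [0.3299, -0.3841, 0.2577]
orientation: [-0.699, 0.101, -0.098, 0.701]
ft_force: [0.1, -0.2, 0.5]
grip_width: 0.0878
```

Call:
{"method": "jog_arm", "body": {"commands": [-1,0.002,0,0.044,-9.8,-1,0.009,0,0.043,-9.8,-1,0.016,0,0.041,-9.8,-1,0.023,0,0.037,-9.8,-1,0.029,0,0.033,-9.8]}}

```text
time_s: 1.35
tool_pos: [0.3973, -0.1677, 0.2572]
orientation: [-0.674, -0.208, 0.211, 0.677]
ft_force: [-0.3, -0.0, -1.0]
grip_width: 0.0884
```

Call:
{"method": "jog_arm", "body": {"commands": [-1,0.034,0,0.027,-9.8,-1,0.038,0,0.021,-9.8,-1,0.041,0,0.014,-9.8,-1,0.043,0,0.007,-9.8,-1,0.044,0,-0.001,-9.8]}}

```text
time_s: 1.98
tool_pos: [0.4594, 0.0474, 0.2569]
orientation: [-0.52, -0.476, 0.479, 0.523]
ft_force: [-0.0, -0.8, 0.4]
grip_width: 0.0883
```

Run:
```python
from h import *
k=chest(-.126,0); s=state(); print(s["tool_pos"],s["q"].round(2) if hasattr(s["q"],"round") else s["q"],s["time_s"])
go([*k,.26],81.2)
m=snap("wrist","w1"); print([proj(m,[*k,.14]).round(0),proj(m,[*chest(0,.0255),.134]).round(0),proj(m,[*chest(0,-.0255),.134]).round(0)])
```

```text
[0.45944811 0.04740477 0.25689165] [ 0.49  0.33 -0.81  1.98  0.28  0.96  1.02] 1.975
jaw 85.0 turn 3.8 q7 1.02 total [ 0.018  -0.0221  0.0061]
[-1, -0.02, -0.006, -0.02, 3.8]
[array([287., 266.]), array([314., 414.]), array([248., 410.])]
```

View pics/w1.png

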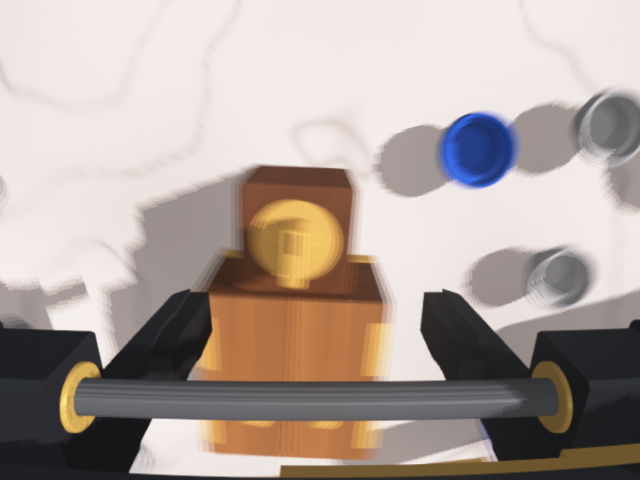

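Call:
{"method": "jog_arm", "body": {"commands": [-1,-0.02,-0.006,-0.02,3.8,-1,0,0,0,0,-1,0,0,0,0]}}

```text
time_s: 2.4
tool_pos: [0.4782, 0.0343, 0.2627]
orientation: [-0.53, -0.465, 0.464, 0.536]
ft_force: [0.4, -0.0, -0.4]
grip_width: 0.0882
```

Run:
```python
from h import *
k=chest(-.126,0); s=state(); print(s["tool_pos"],s["q"].round(2),s["time_s"],np.abs(s["qvel"]).max())
go([*k,.2],81.2)
m=snap("wrist","w2"); im=cv2.imread("pics/raw_w2.png")
for p in [[*chest(-.147,0),.14],[*chest(-.105,0),.14],[*chest(-.081,.076),.1065],[*chest(-.081,-.076),.1065],[*chest(0,.0255),.1345],[*chest(0,-.0255),.1345]]:
    u=proj(m,p); print(u.round(0)); cv2.drawMarker(im,tuple(int(a) for a in u),(0,255,0),0,10)
cv2.imwrite("pics/w2.png",im)
```

```text
[0.47820799 0.03429985 0.26268241] [ 0.5   0.35 -0.79  1.94  0.28  0.98  1.01] 2.4 0.012583539524704153
jaw 82.1 turn 0.9 q7 1.01 total [-0.0007 -0.009  -0.0597]
[-1, -0.005, 0.03, -0.0, 0.5, -1, -0.005, 0.03, -0.0, 0.5]
[304. 204.]
[303. 265.]
[402. 278.]
[206. 276.]
[336. 388.]
[270. 387.]
```

View pics/w2.png

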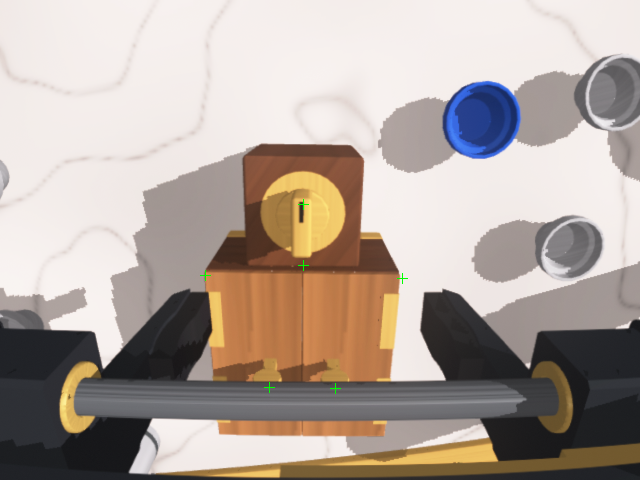

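```bash
python3 - <<'E'
from h import *
c=chest(-.0055,-.0007); print(c)
t=open("h.py").read().replace("CH=np.array([.602,.006]); YAW=np.radians(-8.8)",f"CH=np.array([{c[0]:.4f},{c[1]:.4f}]); YAW=np.radians(-8.5)"); open("h.py","w").write(t)
E
python3 - <<'E'
from h import *
k=chest(-.126,0);print(k)
go([*k,.2],81.5); go([*k,.126],81.5)
E
```

```text
[0.59645765 0.00614966]
[0.471884   0.02472399]
jaw 82.1 turn 0.6 q7 1.01 total [-0.0064 -0.0093 -0.0597]
[-1, -0.005, 0.03, 0.002, 0.3, -1, -0.005, 0.03, 0.002, 0.3]
jaw 82.1 turn 0.6 q7 1.01 total [-0.0064 -0.0093 -0.1337]
[-1, -0.004, 0.045, 0.001, 0.2, -1, -0.004, 0.045, 0.001, 0.2, -1, -0.004, 0.045, 0.001, 0.2]
```

Call:
{"method": "jog_arm", "body": {"commands": [-1,-0.005,0.03,0.002,0.3,-1,-0.005,0.03,0.002,0.3,-1,0,0.03,0,0,-0.2,0,0.02,0,0,-0.2,0,0,0,0]}}

```text
time_s: 3.08
tool_pos: [0.4698, 0.0253, 0.1499]
orientation: [-0.533, -0.462, 0.462, 0.538]
ft_force: [0.3, -0.3, 0.5]
grip_width: 0.0702
```

Run:
```python
from h import *
k=chest(-.126,0); s=state(); print(s["tool_pos"],s["time_s"],s["grip_width"])
go([*k,.129],81.5)
```

```text
[0.46978065 0.02526698 0.14990954] 3.075 0.07022981122066704
jaw 81.6 turn 0.1 q7 0.87 total [ 0.0021 -0.0005 -0.0179]
[-1, -0.0, 0.018, -0.002, 0.1]
```

Call:
{"method": "jog_arm", "body": {"commands": [1,0,0.018,-0.002,0,1,0,0,0,0,1,0,0,0,0,1,0,0,0,0,1,0,0,0,0], "newtons": 30}}

```text
time_s: 3.7
tool_pos: [0.4731, 0.0253, 0.133]
orientation: [-0.533, -0.463, 0.461, 0.537]
ft_force: [0.1, -0.3, -0.8]
grip_width: 0.0205
```

Call:
{"method": "jog_arm", "body": {"commands": [1,0,0,0,0,1,0,0,0,0]}}

```text
time_s: 3.95
tool_pos: [0.4732, 0.0257, 0.1332]
orientation: [-0.533, -0.463, 0.461, 0.537]
ft_force: [0.3, 0.3, -2.7]
grip_width: 0.0138
```

Gripped. Twist clockwise (+), 69° plus a bit.

Call:
{"method": "jog_arm", "body": {"commands": [1,0,0,0,10,1,0,0,0,10,1,0,0,0,10,1,0,0,0,10,1,0,0,0,10]}}

```text
time_s: 4.58
tool_pos: [0.4735, 0.0261, 0.1332]
orientation: [-0.68, -0.184, 0.183, 0.685]
ft_force: [0.8, 0.6, -3.6]
grip_width: 0.0137
```

Run:
```python
from h import *
k=chest(-.126,0); s=state(); print(s["tool_pos"],s["moment"],s["ft_force"],s["q"].round(2))
go([*k,.130],12.5)
```

```text
[0.47351605 0.02610623 0.13321249] [-0.00189889 -0.3055519   0.09376629] [ 0.7916891   0.57203593 -3.605339  ] [ 0.22  0.48 -0.44  2.07  0.32  0.66  0.09]
jaw 30.1 turn 17.6 q7 0.09 total [-0.0016 -0.0014 -0.0002]
[-1, -0.001, 0.0, -0.0, 8.8, -1, -0.001, 0.0, -0.0, 8.8]
```

Call:
{"method": "jog_arm", "body": {"commands": [1,0,0,0,9,1,0,0,0,9,1,0,0,0,4,1,0,0,0,0]}}

```text
time_s: 5.08
tool_pos: [0.4737, 0.0261, 0.1332]
orientation: [-0.704, -0.047, 0.047, 0.708]
ft_force: [1.0, -0.9, -1.7]
grip_width: 0.0145
```

Run:
```python
from h import *
k=chest(-.126,0); s=state(); print(s["tool_pos"],s["moment"],s["ft_force"])
go([*k,.130],12.5)
```

```text
[0.4736677  0.02611862 0.13321359] [-0.11047756 -0.21786194  0.55984498] [ 0.98973275 -0.86911172 -1.72419403]
jaw 7.6 turn -4.9 q7 -0.24 total [-0.0018 -0.0014 -0.0002]
[-1, -0.002, 0.0, -0.001, -4.9]
```

Call:
{"method": "jog_arm", "body": {"commands": [-1,0,0,0,0,-1,0,0,0,0,-1,0,0,0,0,-1,0,0,0,0,-1,0,-0.03,0,0]}}

```text
time_s: 5.7
tool_pos: [0.4722, 0.0255, 0.1622]
orientation: [-0.703, -0.046, 0.049, 0.708]
ft_force: [0.1, -0.9, 0.4]
grip_width: 0.0623
```

Call:
{"method": "jog_arm", "body": {"commands": [-1,0,-0.04,0,0,-0.4,0,-0.02,0,0,-0.4,0,0,0,0]}}

```text
time_s: 6.08
tool_pos: [0.4734, 0.0254, 0.2255]
orientation: [-0.703, -0.047, 0.048, 0.708]
ft_force: [0.3, 0.5, 0.2]
grip_width: 0.0616
```

Run:
```python
from h import *
s=state(); print(s["tool_pos"],s["grip_width"],s["time_s"])
go([*chest(0,.0255),.2],-8.5,claw=-.4)
```

```text
[0.47336314 0.02535792 0.22546947] 0.061632162620444075 6.075
jaw 7.7 turn 16.2 q7 -0.16 total [ 0.1269  0.006  -0.0225]
[-0.4, 0.042, 0.007, -0.004, 5.4, -0.4, 0.042, 0.007, 0.0, 5.4, -0.4, 0.042, 0.007, 0.004, 5.4]
```

Call:
{"method": "jog_arm", "body": {"commands": [-0.4,0.042,0.002,-0.004,5.4,-0.4,0.042,0.002,0,5.4,-0.4,0.042,0.002,0.004,5.4,-0.4,0,0,0,0,-0.4,0,0,0,0]}}

```text
time_s: 6.7
tool_pos: [0.5994, 0.0296, 0.2124]
orientation: [-0.704, 0.059, -0.052, 0.706]
ft_force: [0.1, -0.6, -0.3]
grip_width: 0.0618
```

Run:
```python
from h import *
s=state(); print(s["tool_pos"],s["grip_width"],s["time_s"])
go([*chest(0,.0255),.1345],-8.5,claw=-.4)
m=snap("wrist","w3"); im=cv2.imread("pics/raw_w3.png")
for p in [[*chest(-.147,0),.14],[*chest(-.105,0),.14],[*chest(-.081,.076),.1065],[*chest(-.081,-.076),.1065],[*chest(0,.0255),.1345],[*chest(0,-.0255),.1345],[*chest(.081,.076),.1065],[*chest(.081,-.076),.1065]]:
    u=proj(m,p); print(u.round(0)); cv2.drawMarker(im,tuple(int(a) for a in u),(0,255,0),0,10)
cv2.imwrite("pics/w3.png",im)
```

```text
[0.59944816 0.0296169  0.21241497] 0.06181229025860573 6.7
jaw -9.0 turn -0.5 q7 -0.42 total [ 0.0008  0.0017 -0.0749]
[-0.4, 0.001, 0.037, 0.001, -0.2, -0.4, 0.001, 0.037, 0.001, -0.2]
[ 62. 300.]
[131. 301.]
[177. 157.]
[203. 375.]
[317. 255.]
[318. 336.]
[458. 155.]
[434. 375.]
```

View pics/w3.png

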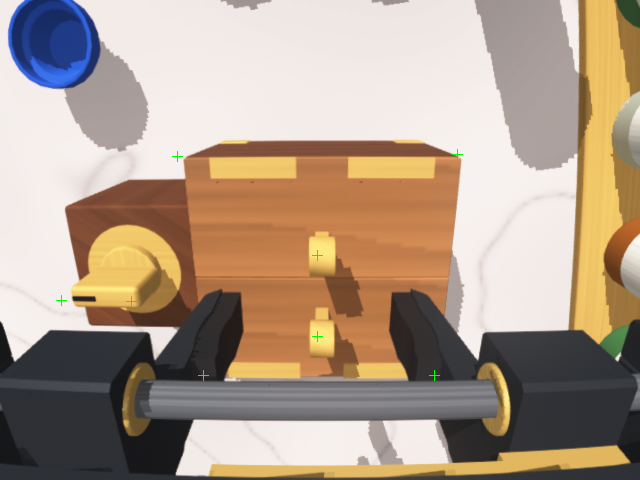

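```bash
sed -i 's/^CH=.*/CH=np.array([.599,.0055]); YAW=np.radians(-8.7)/' h.py
python3 - <<'E'
from h import *
go([*chest(0,.0255),.1345],-8.7,claw=-.4)
E
```

```text
jaw -9.0 turn -0.3 q7 -0.42 total [ 0.0035  0.0011 -0.075 ]
[-0.4, 0.002, 0.037, 0.001, -0.1, -0.4, 0.002, 0.037, 0.001, -0.1]
```

Call:
{"method": "jog_arm", "body": {"commands": [-0.4,0.002,0.037,0,0,0,0.002,0.037,0,0,0.3,0,0.004,0,0,1,0,0,0,0,1,0,0,0,0], "newtons": 15}}

```text
time_s: 7.38
tool_pos: [0.6008, 0.029, 0.1358]
orientation: [-0.704, 0.057, -0.052, 0.706]
ft_force: [-0.6, -0.3, 0.4]
grip_width: 0.0237
```

Call:
{"method": "jog_arm", "body": {"commands": [1,0,0,0,0,1,0,0,0,0,1,0,0,0,0]}}

```text
time_s: 7.75
tool_pos: [0.6019, 0.0294, 0.1375]
orientation: [-0.703, 0.056, -0.053, 0.707]
ft_force: [0.9, -0.8, -4.1]
grip_width: 0.0132
```

```bash
cat >> h.py <<'E'
def flap(side,th_to,n,s=None):
    """rows for swinging gripped pull of flap (side=+1 left) to angle th_to deg"""
    s=s or state(); T=R.from_quat(s["orientation"]); p=np.array(s["tool_pos"])-[0,0,.003]
    c,sn=np.cos(YAW),np.sin(YAW); d=p[:2]-CH; y=(-sn*d[0]+c*d[1])*side; x=c*d[0]+sn*d[1]
    o=y-.076; u=p[2]-.1005; th=np.degrees(np.arctan2(u,-o))-34.2; r=np.hypot(o,u)
    print("theta",th.round(1),"r",r.round(4),"x",x.round(4),"F",np.round(s["ft_force"],1),"t",s["time_s"],"w",s["grip_width"])
    out=[]; q=np.array([o,u])
    for a in np.linspace(th,th_to,n+1)[1:]:
        b=np.radians(a+34.2); nq=.0605*np.array([-np.cos(b),np.sin(b)]); e=nq-q; q=nq
        w=np.array([-sn*e[0]*side,c*e[0]*side,e[1]]); v=T.inv().apply(w); out+=[1]+[round(float(k),4) for k in v]+[0]
    for i in range(0,len(out),25): print(out[i:i+25])
E
python3 -c "
from h import *
flap(1,50,5)"
```

```text
theta -1.0 r 0.0621 x -0.0008 F [ 0.9 -0.8 -4.1] t 7.75 w 0.013212782857969821
[1, -0.0001, -0.0075, 0.0081, 0, 1, -0.0, -0.0071, 0.0081, 0, 1, -0.0, -0.0055, 0.0092, 0, 1, -0.0, -0.0038, 0.01, 0, 1, -0.0, -0.002, 0.0106, 0]
```

Call:
{"method": "jog_arm", "body": {"commands": [1,0,-0.0075,0.007,0,1,0,-0.007,0.008,0,1,0,-0.0055,0.009,0,1,0,-0.004,0.01,0,1,0,-0.002,0.0105,0]}}

```text
time_s: 8.38
tool_pos: [0.6083, 0.0705, 0.1654]
orientation: [0.706, -0.058, 0.053, -0.704]
ft_force: [-0.5, -4.0, -2.6]
grip_width: 0.0141
```

```bash
python3 -c "
from h import *
flap(1,95,5)"
```

```text
theta 46.4 r 0.0628 x -0.0007 F [-0.5 -4.  -2.6] t 8.375 w 0.014098389989477253
[1, -0.0001, 0.0014, 0.0106, 0, 1, -0.0001, 0.0009, 0.0102, 0, 1, -0.0, 0.0026, 0.0099, 0, 1, -0.0, 0.0042, 0.0093, 0, 1, -0.0, 0.0058, 0.0085, 0]
```

Call:
{"method": "jog_arm", "body": {"commands": [1,0,0,0.0106,0,1,0,0.001,0.0105,0,1,0,0.0028,0.01,0,1,0,0.0044,0.0095,0,1,0,0.006,0.0087,0]}}

```text
time_s: 9.0
tool_pos: [0.6161, 0.1211, 0.1509]
orientation: [0.707, -0.058, 0.053, -0.703]
ft_force: [-0.3, -7.4, -0.9]
grip_width: 0.0142
```

```bash
python3 -c "
from h import *
flap(1,110,2)"
```

```text
theta 96.6 r 0.0626 x -0.0006 F [-0.3 -7.4 -0.9] t 9.0 w 0.014209650291238989
[1, 0.0, 0.0065, 0.0038, 0, 1, 0.0, 0.0055, 0.0045, 0]
```

Call:
{"method": "jog_arm", "body": {"commands": [1,0,0.006,0.0055,0,1,0,0.006,0.005,0,1,0,0,0,0,0.2,0,0,0,0,0.2,0,0,0,0]}}

```text
time_s: 9.62
tool_pos: [0.6182, 0.1363, 0.1387]
orientation: [0.706, -0.057, 0.053, -0.704]
ft_force: [-0.5, 0.2, -0.0]
grip_width: 0.0319
```

Run:
```python
from h import *
flap(1,110,1)
s=state(); p=s["tool_pos"]
go([p[0],p[1],.215],-8.7,claw=.2); 
go([*chest(0,-.0255),.215],-8.7,claw=.2)
```

```text
theta 113.8 r 0.0663 x -0.0009 F [-0.5  0.2 -0. ] t 9.625 w 0.031866143722213004
[1, 0.0, -0.0002, -0.0071, 0]
jaw -8.9 turn -0.2 q7 -0.62 total [0.     0.     0.0793]
[0.2, -0.0, -0.04, -0.0, -0.1, 0.2, -0.0, -0.04, -0.0, -0.1]
jaw -8.9 turn -0.2 q7 -0.62 total [-0.023  -0.156   0.0793]
[0.2, 0.0, -0.02, -0.039, -0.1, 0.2, 0.0, -0.02, -0.039, -0.1, 0.2, 0.0, -0.02, -0.039, -0.1, 0.2, 0.0, -0.02, -0.039, -0.1]
```

Call:
{"method": "jog_arm", "body": {"commands": [0.2,0,-0.04,0,0,0.2,0,-0.042,0,0,0.2,0,0,-0.05,0,0.2,0,0,-0.053,0,0.2,0,0,-0.053,0]}}

```text
time_s: 10.25
tool_pos: [0.5965, -0.0081, 0.2243]
orientation: [-0.702, 0.05, -0.049, 0.708]
ft_force: [0.2, -0.5, 0.5]
grip_width: 0.0355
```

Run:
```python
from h import *
go([*chest(0.001,-.0245),.135],-8.7,claw=.2)
```

```text
jaw -8.0 turn 0.7 q7 -0.33 total [-0.0002 -0.0108 -0.0863]
[0.2, 0.001, 0.043, -0.006, 0.3, 0.2, 0.001, 0.043, -0.006, 0.3]
```

Call:
{"method": "jog_arm", "body": {"commands": [0.2,0.001,0.02,-0.006,0.3,0.2,0.001,0.022,-0.005,0.3,0.2,0,0.043,0,0,1,0,0,0,0,1,0,0,0,0]}}

```text
time_s: 10.88
tool_pos: [0.5962, -0.0208, 0.1398]
orientation: [-0.701, 0.056, -0.055, 0.709]
ft_force: [-16.4, 0.9, 12.0]
grip_width: 0.0172
```

Call:
{"method": "jog_arm", "body": {"commands": [1,0,0,0,0,1,0,0,0,0]}}

```text
time_s: 11.12
tool_pos: [0.5941, -0.0211, 0.1411]
orientation: [-0.702, 0.057, -0.053, 0.708]
ft_force: [0.8, -3.7, -6.9]
grip_width: 0.014
```

```bash
python3 -c "
from h import *
flap(-1,50,5)"
```

```text
theta 3.3 r 0.0617 x -0.0008 F [ 0.8 -3.7 -6.9] t 11.125 w 0.01404536005451691
[1, -0.0, -0.0066, -0.0075, 0, 1, -0.0, -0.0062, -0.0077, 0, 1, 0.0, -0.0049, -0.0086, 0, 1, 0.0, -0.0034, -0.0092, 0, 1, 0.0, -0.0019, -0.0097, 0]
```

Call:
{"method": "jog_arm", "body": {"commands": [1,0,-0.007,-0.0075,0,1,0,-0.0062,-0.008,0,1,0,-0.005,-0.009,0,1,0,-0.0035,-0.0095,0,1,0,-0.002,-0.01,0]}}

```text
time_s: 11.75
tool_pos: [0.5878, -0.0622, 0.1678]
orientation: [-0.7, 0.055, -0.052, 0.71]
ft_force: [-0.2, 2.8, -6.5]
grip_width: 0.014
```

```bash
python3 -c "
from h import *
flap(-1,95,5)"
```

```text
theta 49.2 r 0.0647 x -0.0008 F [-0.2  2.8 -6.5] t 11.75 w 0.014028862481994165
[1, 0.0, 0.0037, -0.0102, 0, 1, 0.0, 0.0011, -0.0096, 0, 1, 0.0, 0.0026, -0.0093, 0, 1, 0.0, 0.004, -0.0088, 0, 1, 0.0, 0.0054, -0.008, 0]
```

Call:
{"method": "jog_arm", "body": {"commands": [1,0,0.001,-0.0105,0,1,0,0.0015,-0.01,0,1,0,0.003,-0.0097,0,1,0,0.0045,-0.0095,0,1,0,0.006,-0.0088,0]}}

```text
time_s: 12.38
tool_pos: [0.5807, -0.1083, 0.1543]
orientation: [-0.698, 0.054, -0.052, 0.713]
ft_force: [-2.5, 7.0, -0.6]
grip_width: 0.0137
```

```bash
python3 -c "
from h import *
flap(-1,110,2)"
```

```text
theta 93.5 r 0.0642 x -0.0008 F [-2.5  7.  -0.6] t 12.375 w 0.013658589085691713
[1, 0.0, 0.0087, -0.0044, 0, 1, 0.0, 0.0066, -0.0057, 0]
```

Call:
{"method": "jog_arm", "body": {"commands": [1,0,0.006,-0.0065,0,1,0,0.006,-0.006,0,1,0,0.004,-0.004,0,0.2,0,0,0,0,0.2,0,0,0,0]}}

```text
time_s: 13.0
tool_pos: [0.5804, -0.1254, 0.1408]
orientation: [-0.697, 0.052, -0.054, 0.713]
ft_force: [0.3, 0.1, 0.0]
grip_width: 0.0317
```

Run:
```python
from h import *
flap(-1,110,1)
s=state(); p=s["tool_pos"]
go([*chest(0,0),.24],-8.7,claw=-1)
```

```text
theta 112.2 r 0.0675 x 0.0014 F [0.3 0.1 0. ] t 13.0 w 0.03170124996875287
[1, 0.0, 0.0021, 0.0071, 0]
jaw -8.7 turn 0.0 q7 -0.16 total [0.0186 0.1309 0.1022]
[-1, -0.0, -0.025, 0.034, 0.0, -1, -0.0, -0.025, 0.034, 0.0, -1, -0.0, -0.025, 0.034, 0.0, -1, -0.0, -0.025, 0.034, 0.0]
```

Call:
{"method": "jog_arm", "body": {"commands": [0.2,0,-0.04,0,0,0.2,0,-0.045,0,0,-1,0,-0.018,0.045,0,-1,0,0,0.045,0,-1,0,0,0.045,0]}}

```text
time_s: 13.62
tool_pos: [0.605, -0.0022, 0.2542]
orientation: [-0.699, 0.053, -0.064, 0.71]
ft_force: [1.0, 0.9, 0.7]
grip_width: 0.0638
```

Call:
{"method": "jog_arm", "body": {"commands": [-1,0,0,0,0,-1,0,0,0,0]}}

```text
time_s: 13.88
tool_pos: [0.6066, 0.0005, 0.2561]
orientation: [-0.699, 0.05, -0.063, 0.711]
ft_force: [-0.8, -0.7, -0.2]
grip_width: 0.083
```

Run:
```python
from h import *
s=state(); print(s["tool_pos"],s["time_s"])
m=snap("wrist","w4"); im=cv2.imread("pics/raw_w4.png")
for p in [[*chest(-.081,.076),.1],[*chest(-.081,-.076),.1],[*chest(.081,.076),.1],[*chest(.081,-.076),.1],[*chest(0,0),.046]]:
    u=proj(m,p); print(u.round(0)); cv2.drawMarker(im,tuple(int(a) for a in u),(0,255,0),0,10)
cv2.imwrite("pics/w4.png",im)
snap("scene","s4")
```

```text
[6.06614562e-01 5.41897348e-04 2.56064512e-01] 13.875
[179. 111.]
[200. 311.]
[416. 108.]
[404. 308.]
[301. 200.]
```

View pics/w4.png

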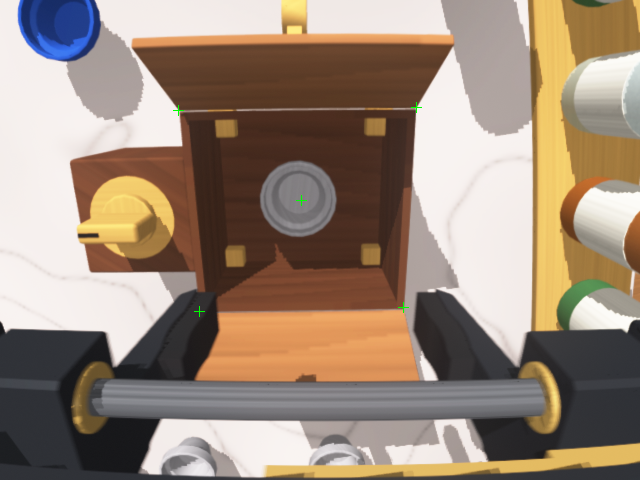

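```bash
cat >> h.py <<'E'
def findrim(m,im,x0,y0,z,rng=.02,radii=(.033,.0295)):
    """centre (x,y) of a rim at height z: max mean gradient along projected circles"""
    g=cv2.GaussianBlur(cv2.cvtColor(im,cv2.COLOR_BGR2GRAY),(0,0),1.2).astype(np.float32)
    mag=np.minimum(np.hypot(cv2.Sobel(g,5,1,0),cv2.Sobel(g,5,0,1)),120)
    a=np.linspace(0,2*np.pi,72,endpoint=False)
    def sc(x,y):
        t=0
        for r in radii:
            P=np.array([proj(m,[x+r*np.cos(b),y+r*np.sin(b),z]) for b in a],np.float32)
            t+=cv2.remap(mag,P[None,:,0],P[None,:,1],1).mean()
        return t
    best=(0,x0,y0)
    for st,rg in ((.003,rng),(.001,.004),(.0004,.0012)):
        cx,cy=best[1:]; k=np.arange(-rg,rg+1e-9,st)
        best=max((sc(cx+i,cy+j),cx+i,cy+j) for i in k for j in k)
    return best
E
python3 - <<'E'
from h import *
m=camera_model("wrist"); im=cv2.imread("pics/raw_w4.png")
print("manual",at(m,298,199,.046)[:2], "chest",CH)
b=findrim(m,im,.6,.005,.046); print(b,proj(m,[b[1],b[2],.046]))
print(findrim(m,im,.6,.005,.046,radii=(.033,)))
for n,f in (("scene","scene0"),("side","side0"),("scene","s4")):
    im=cv2.imread(f"pics/raw_{f}.png")
    for p in [(.419,.308),(.561,.272),(.4065,-.283),(.578,-.307)]: print(f,p,np.round(findrim(camera_model(n),im,*p,.04),4))
go([.561,.272,.2],None)
go([.561,.272,.2],0)
E
```

```text
manual [0.59625715 0.00764254] chest [0.599  0.0055]
(np.float32(139.47122), np.float64(0.596), np.float64(0.007399999999999994)) [297.75392814 199.32126708]
(np.float32(119.82118), np.float64(0.596), np.float64(0.006999999999999994))
scene0 (0.419, 0.308) [165.0601   0.421    0.3074]
scene0 (0.561, 0.272) [189.964    0.5644   0.2724]
scene0 (0.4065, -0.283) [173.8391   0.4141  -0.289 ]
scene0 (0.578, -0.307) [183.2374   0.5844  -0.314 ]
side0 (0.419, 0.308) [176.912   0.417   0.312]
side0 (0.561, 0.272) [157.7149   0.559    0.276 ]
side0 (0.4065, -0.283) [122.5725   0.3905  -0.2748]
side0 (0.578, -0.307) [144.4258   0.556   -0.3024]
s4 (0.419, 0.308) [174.3945   0.4198   0.318 ]
s4 (0.561, 0.272) [183.5759   0.561    0.271 ]
s4 (0.4065, -0.283) [176.4259   0.4141  -0.289 ]
s4 (0.578, -0.307) [148.2114   0.5834  -0.3146]
jaw -9.2 turn 0 q7 -0.36 total [-0.0454  0.2713 -0.0529]
[-1, -0.015, 0.009, 0.043, 0.0, -1, -0.015, 0.009, 0.043, 0.0, -1, -0.015, 0.009, 0.043, 0.0, -1, -0.015, 0.009, 0.043, 0.0, -1, -0.015, 0.009, 0.043, 0.0]
[-1, -0.015, 0.009, 0.043, 0.0]
jaw -9.2 turn -9.2 q7 -0.36 total [-0.0454  0.2713 -0.0529]
[-1, -0.015, 0.009, 0.043, -1.5, -1, -0.014, 0.009, 0.044, -1.5, -1, -0.013, 0.009, 0.044, -1.5, -1, -0.011, 0.009, 0.044, -1.5, -1, -0.01, 0.009, 0.045, -1.5]
[-1, -0.009, 0.009, 0.045, -1.5]
```

Call:
{"method": "jog_arm", "body": {"commands": [-1,-0.015,0,0.045,0,-1,-0.015,0,0.045,0,-1,-0.015,0,0.045,0,-1,-0.015,0,0.045,0,-1,-0.015,0.02,0.045,0]}}

```text
time_s: 14.6
tool_pos: [0.5744, 0.2279, 0.239]
orientation: [-0.7, 0.056, -0.073, 0.708]
ft_force: [-0.3, 1.2, -0.5]
grip_width: 0.0883
```

Call:
{"method": "jog_arm", "body": {"commands": [-1,-0.01,0.02,0.045,0,-1,0,0.015,0,0,-1,0,0,0,0]}}

```text
time_s: 14.98
tool_pos: [0.5732, 0.2753, 0.202]
orientation: [-0.7, 0.057, -0.072, 0.708]
ft_force: [0.3, -0.9, -0.2]
grip_width: 0.0882
```

```bash
cat >> h.py <<'E'
def look(fn,x,y,z=.04,jaw=-8.7,rng=.02,gz=None):
    s=state(); m=snap("wrist",fn); im=cv2.imread(f"pics/raw_{fn}.png")
    b=findrim(m,im,x,y,z,rng); print("rim",np.round(b,4),"px",proj(m,[b[1],b[2],z]).round(0),"tcp",s["tool_pos"].round(4),"t",s["time_s"],"w",round(s["grip_width"],4))
    go([b[1],b[2],gz if gz else z+.006],jaw)
    u=proj(m,[b[1],b[2],z]); return b
E
python3 - <<'E'
from h import *
look("w5",.561,.272)
E
```

```text
rim [152.3618   0.5614   0.275 ] px [295. 222.] tcp [0.5732 0.2753 0.202 ] t 14.975 w 0.0882
jaw -10.5 turn -1.8 q7 -0.89 total [-0.0121 -0.001  -0.154 ]
[-1, -0.004, 0.038, -0.001, -0.4, -1, -0.004, 0.038, -0.001, -0.4, -1, -0.004, 0.038, -0.001, -0.4, -1, -0.004, 0.038, -0.001, -0.4]
```

Run:
```python
from h import *
im=cv2.imread("pics/raw_w5.png"); cv2.drawMarker(im,(295,222),(0,255,0),0,8)
cv2.imwrite("pics/c5.png",cv2.resize(im[100:340,160:480],None,fx=2,fy=2))
T=R.from_quat(state()["orientation"]).as_matrix(); print(T.round(3))
```

```text
[[ 0.983  0.024  0.181]
 [-0.182  0.011  0.983]
 [ 0.022 -1.     0.015]]
```

View pics/c5.png

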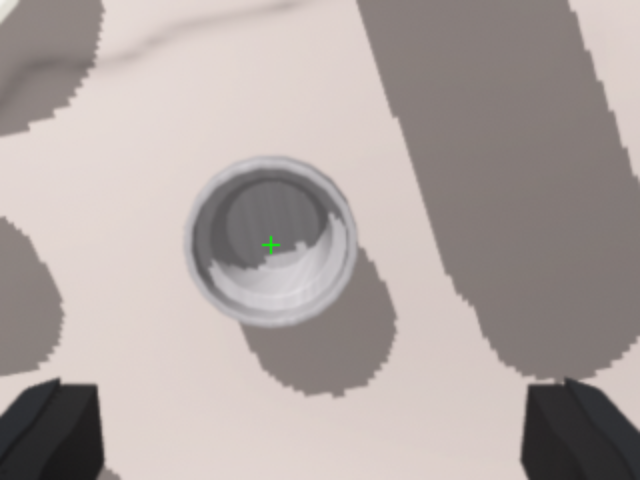

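Call:
{"method": "jog_arm", "body": {"commands": [-1,-0.004,0.038,-0.001,-0.4,-1,-0.004,0.038,-0.001,-0.4,-1,-0.004,0.038,-0.001,-0.4,-1,-0.002,0.022,0,0,-1,0,0,0,0]}}

```text
time_s: 15.65
tool_pos: [0.5706, 0.2683, 0.0688]
orientation: [-0.7, 0.05, -0.074, 0.709]
ft_force: [0.8, 0.4, 1.2]
grip_width: 0.088
```

Run:
```python
from h import *
s=state();print(s["tool_pos"]);go([.5614,.275,.046],-8.7)
```

```text
[0.57058685 0.26831407 0.06883429]
jaw -10.0 turn -1.3 q7 -0.95 total [-0.0092  0.0067 -0.0198]
[-1, -0.011, 0.02, 0.005, -1.3]
```

Call:
{"method": "jog_arm", "body": {"commands": [-1,-0.011,0,0.005,-1.3,-1,0,0.01,0,0,-1,0,0.01,0,0,-1,0,0,0,0]}}

```text
time_s: 16.15
tool_pos: [0.5637, 0.2755, 0.0513]
orientation: [-0.7, 0.04, -0.068, 0.71]
ft_force: [1.1, 1.3, -1.0]
grip_width: 0.0877
```

Run:
```python
from h import *
s=state();print(s["tool_pos"]);go([.5614,.275,.046],-8.7)
```

```text
[0.56370626 0.27551749 0.05129972]
jaw -8.8 turn -0.1 q7 -0.96 total [-0.0023 -0.0005 -0.0023]
[-1, -0.002, 0.002, -0.001, -0.1]
```

Call:
{"method": "jog_arm", "body": {"commands": [-1,-0.002,0.001,0,0,1,0,0,0,0,1,0,0,0,0,1,0,0,0,0,1,0,0,0,0], "newtons": 25}}

```text
time_s: 16.77
tool_pos: [0.562, 0.2759, 0.0505]
orientation: [-0.699, 0.04, -0.068, 0.71]
ft_force: [-0.1, -0.2, -0.6]
grip_width: 0.0653
```

Call:
{"method": "jog_arm", "body": {"commands": [1,0,-0.015,0,0,1,0,-0.03,0,0,1,0,0,0,0]}}

```text
time_s: 17.15
tool_pos: [0.5603, 0.2755, 0.0982]
orientation: [-0.699, 0.04, -0.068, 0.71]
ft_force: [0.3, -0.7, -1.0]
grip_width: 0.0655
```

Run:
```python
from h import *
s=state();print(s["tool_pos"],s["ft_force"],s["q"].round(2),R.from_quat(s["orientation"]).as_matrix()[2].round(3));go([.594,.0072,.26],-8.7,claw=1,step=.04)
```

```text
[0.56028404 0.27549578 0.09815055] [ 0.32953062 -0.71624216 -0.95230324] [-0.32  0.7  -0.3   1.73  0.32  0.71 -0.94] [ 0.039 -0.999  0.019]
jaw -8.8 turn -0.1 q7 -0.94 total [ 0.0337 -0.2683  0.1648]
[1, 0.01, -0.021, -0.032, -0.0, 1, 0.01, -0.021, -0.032, -0.0, 1, 0.01, -0.021, -0.032, -0.0, 1, 0.01, -0.021, -0.032, -0.0, 1, 0.01, -0.021, -0.032, -0.0]
[1, 0.01, -0.021, -0.032, -0.0, 1, 0.01, -0.021, -0.032, -0.0, 1, 0.01, -0.021, -0.032, -0.0]
```

Call:
{"method": "jog_arm", "body": {"commands": [1,0,-0.04,0,0,1,0,-0.04,0,0,1,0,-0.04,0,0,1,0,-0.04,-0.02,0,1,0.01,-0.005,-0.04,0]}}

```text
time_s: 17.77
tool_pos: [0.5518, 0.2142, 0.2652]
orientation: [-0.7, 0.039, -0.065, 0.71]
ft_force: [0.8, 0.1, -2.6]
grip_width: 0.0655
```

Call:
{"method": "jog_arm", "body": {"commands": [1,0.01,0,-0.04,0,1,0.01,0,-0.04,0,1,0.01,0,-0.04,0,1,0.01,0,-0.04,0,1,0,0,-0.03,0]}}

```text
time_s: 18.4
tool_pos: [0.563, 0.0127, 0.2625]
orientation: [-0.7, 0.039, -0.065, 0.71]
ft_force: [0.0, -0.1, -1.6]
grip_width: 0.0654
```

Run:
```python
from h import *
s=state();print(s["tool_pos"],s["grip_width"],s["ft_force"],R.from_quat(s["orientation"]).as_matrix()[2].round(3));go([.596,.0072,.22],-8.7,claw=1,step=.04)
```

```text
[0.56303453 0.0126901  0.26247426] 0.06535951047086186 [ 0.03274473 -0.13372463 -1.62175269] [ 0.036 -0.999  0.017]
jaw -8.4 turn 0.3 q7 -0.37 total [ 0.033  -0.0055 -0.0395]
[1, 0.016, 0.02, -0.001, 0.1, 1, 0.016, 0.02, -0.001, 0.1]
```

Call:
{"method": "jog_arm", "body": {"commands": [1,0.016,0.01,-0.001,0,1,0.016,0.01,-0.001,0,1,0.003,0.03,0,0,1,0,0.03,0,0,1,0,0.03,0,0]}}

```text
time_s: 19.02
tool_pos: [0.6046, 0.0031, 0.1505]
orientation: [-0.701, 0.039, -0.067, 0.709]
ft_force: [-0.5, 0.1, -1.9]
grip_width: 0.0654
```

Call:
{"method": "jog_arm", "body": {"commands": [1,0,0.015,0,0,1,0,0,0,0]}}

```text
time_s: 19.27
tool_pos: [0.604, 0.0041, 0.1323]
orientation: [-0.701, 0.041, -0.065, 0.709]
ft_force: [0.7, -0.3, -1.1]
grip_width: 0.0651
```

Run:
```python
from h import *
s=state();print(s["tool_pos"],s["grip_width"],s["ft_force"],R.from_quat(s["orientation"]).as_matrix()[2].round(3));go([.5966,.0081,.069],-8.7,claw=1,step=.02)
```

```text
[0.60402344 0.00411143 0.13228604] 0.0651441432054745 [ 0.66559233 -0.34067026 -1.07371348] [ 0.034 -0.999  0.015]
jaw -8.6 turn 0.1 q7 -0.41 total [-0.0074  0.004  -0.0603]
[1, -0.002, 0.015, 0.0, 0.0, 1, -0.002, 0.015, 0.0, 0.0, 1, -0.002, 0.015, 0.0, 0.0, 1, -0.002, 0.015, 0.0, 0.0]
```

Call:
{"method": "jog_arm", "body": {"commands": [1,-0.008,0,0.003,0,1,0,0.012,0,0,1,0,0.012,0,0,1,0,0,0,0]}}

```text
time_s: 19.77
tool_pos: [0.5986, 0.0092, 0.1091]
orientation: [-0.7, 0.039, -0.067, 0.71]
ft_force: [-0.2, 0.6, -1.4]
grip_width: 0.0657
```

Run:
```python
from h import *
s=state();print(s["tool_pos"],s["grip_width"],s["ft_force"]);go([.5966,.0081,.069],-8.7,claw=1,step=.02)
```

```text
[0.59861207 0.00920214 0.10905832] 0.06567950957142195 [-0.19901823  0.58040552 -1.37622488]
jaw -8.6 turn 0.1 q7 -0.44 total [-0.002  -0.0011 -0.0371]
[1, -0.002, 0.018, -0.001, 0.1, 1, -0.002, 0.018, -0.001, 0.1]
```

Call:
{"method": "jog_arm", "body": {"commands": [1,-0.002,0.012,-0.001,0,1,-0.001,0.012,0,0,1,0,0.008,0,0,1,0,0,0,0]}}

```text
time_s: 20.27
tool_pos: [0.5967, 0.0087, 0.0744]
orientation: [-0.7, 0.039, -0.067, 0.709]
ft_force: [-0.2, 0.3, 0.2]
grip_width: 0.0657
```

Run:
```python
from h import *
s=state();print(s["tool_pos"],s["grip_width"],s["ft_force"]);go([.5966,.0081,.067],-8.7,claw=1,step=.02)
```

```text
[0.59669589 0.00870401 0.0744366 ] 0.06568453748306895 [-0.18845044  0.31679441  0.16674525]
jaw -8.6 turn 0.1 q7 -0.45 total [-0.0001 -0.0006 -0.0044]
[1, -0.0, 0.004, -0.001, 0.1]
```

Call:
{"method": "jog_arm", "body": {"commands": [1,0,0.003,0,0,1,0,0.002,0,0,1,0,0,0,0]}}

```text
time_s: 20.65
tool_pos: [0.5967, 0.0088, 0.0706]
orientation: [-0.701, 0.04, -0.066, 0.709]
ft_force: [-0.5, 0.7, -0.9]
grip_width: 0.0655
```

Near the seat; release, let it settle, rise and look.

Call:
{"method": "jog_arm", "body": {"commands": [1,0,0.002,0,0,0.2,0,0,0,0,-1,0,0,0,0,-1,0,0,0,0,-1,0,0,0,0]}}

```text
time_s: 21.28
tool_pos: [0.5975, 0.0089, 0.0706]
orientation: [-0.701, 0.039, -0.067, 0.709]
ft_force: [0.3, 0.4, -0.1]
grip_width: 0.0881
```

Call:
{"method": "jog_arm", "body": {"commands": [-1,0,-0.04,0,0,-1,0,-0.04,0,0,-1,0,-0.04,0,0,-1,0,-0.04,0,0,-1,0,-0.02,0,0]}}

```text
time_s: 21.9
tool_pos: [0.5893, 0.0072, 0.2535]
orientation: [-0.701, 0.04, -0.066, 0.709]
ft_force: [-1.4, -0.1, -0.5]
grip_width: 0.0883
```

Call:
{"method": "jog_arm", "body": {"commands": [-1,0,0,0,0]}}

```text
time_s: 22.02
tool_pos: [0.5902, 0.0072, 0.2549]
orientation: [-0.701, 0.039, -0.067, 0.709]
ft_force: [0.2, 0.8, -0.2]
grip_width: 0.0882
```

Run:
```python
from h import *
look("w6",.596,.0072,.058)
im=cv2.imread("pics/raw_w6.png"); m=camera_model("wrist")
for z in (.046,.058,.062,.066): print(z,np.round(findrim(m,im,.596,.007,z,.01),4))
cv2.imwrite("pics/c6.png",cv2.resize(im[90:330,160:480],None,fx=2,fy=2))
print(R.from_quat(state()["orientation"]).as_matrix()[2].round(3))
```

```text
rim [1.286433e+02 5.956000e-01 6.200000e-03] px [313. 208.] tcp [0.5902 0.0072 0.2549] t 22.025 w 0.0882
jaw -8.6 turn 0.1 q7 -0.37 total [ 0.0059 -0.0009 -0.1869]
[-1, -0.0, 0.047, -0.001, 0.0, -1, -0.0, 0.047, -0.001, 0.0, -1, -0.0, 0.047, -0.001, 0.0, -1, -0.0, 0.047, -0.001, 0.0]
0.046 [1.128366e+02 5.950000e-01 7.000000e-03]
0.058 [1.292597e+02 5.946000e-01 6.600000e-03]
0.062 [1.3586e+02 5.9500e-01 8.6000e-03]
0.066 [1.396085e+02 5.954000e-01 9.600000e-03]
[ 0.037 -0.999  0.015]
```

View pics/c6.png

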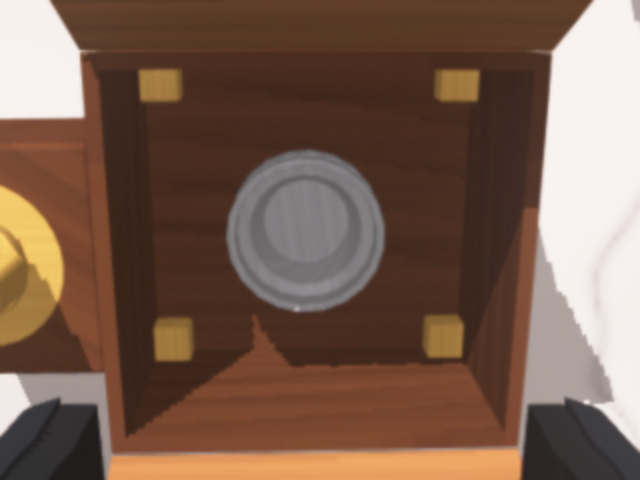

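Run:
```python
from h import *
go([.42,.31,.26],-8.7,step=.04)
```

```text
jaw -8.6 turn 0.1 q7 -0.37 total [-0.1697  0.3029  0.0091]
[-1, -0.024, -0.001, 0.03, 0.0, -1, -0.024, -0.001, 0.03, 0.0, -1, -0.024, -0.001, 0.03, 0.0, -1, -0.024, -0.001, 0.03, 0.0, -1, -0.024, -0.001, 0.03, 0.0]
[-1, -0.024, -0.001, 0.03, 0.0, -1, -0.024, -0.001, 0.03, 0.0, -1, -0.024, -0.001, 0.03, 0.0, -1, -0.024, -0.001, 0.03, 0.0]
```

Call:
{"method": "jog_arm", "body": {"commands": [-1,-0.024,-0.001,0.03,0,-1,-0.024,-0.001,0.03,0,-1,-0.024,-0.001,0.03,0,-1,-0.024,-0.001,0.03,0,-1,-0.024,-0.001,0.03,0]}}

```text
time_s: 22.7
tool_pos: [0.4891, 0.1737, 0.2488]
orientation: [-0.702, 0.046, -0.065, 0.708]
ft_force: [0.2, -0.1, 0.1]
grip_width: 0.088
```

Call:
{"method": "jog_arm", "body": {"commands": [-1,-0.024,-0.001,0.03,0,-1,-0.024,-0.001,0.03,0,-1,-0.024,-0.001,0.03,0,-1,-0.024,0.02,0.03,0,-1,0,0.03,0.02,0]}}

```text
time_s: 23.32
tool_pos: [0.4105, 0.3323, 0.1941]
orientation: [-0.703, 0.047, -0.062, 0.707]
ft_force: [0.4, -1.0, -0.5]
grip_width: 0.0879
```

Call:
{"method": "jog_arm", "body": {"commands": [-1,0,0,0,0,-1,0,0,0,0]}}

```text
time_s: 23.58
tool_pos: [0.4084, 0.3315, 0.1909]
orientation: [-0.704, 0.048, -0.059, 0.706]
ft_force: [-0.1, 0.6, 0.1]
grip_width: 0.0884
```

Run:
```python
from h import *
look("w7",.42,.313,rng=.03)
print(R.from_quat(state()["orientation"]).as_matrix()[2].round(3),state()["q"].round(2))
for x,y in((.42,.31),(.427,.19)): print(proj(camera_model("wrist"),[x,y,.04]))
```

```text
rim [145.7361   0.4184   0.311 ] px [329. 245.] tcp [0.4084 0.3315 0.1909] t 23.575 w 0.0884
jaw -8.7 turn 0.0 q7 -1.16 total [ 0.01   -0.0203 -0.142 ]
[-1, 0.004, 0.047, -0.006, 0.0, -1, 0.004, 0.047, -0.006, 0.0, -1, 0.004, 0.047, -0.006, 0.0]
[ 0.015 -1.     0.003] [-0.43  0.45 -0.43  1.92  0.27  0.82 -1.16]
[331.71265411 245.57675782]
[359.64660888 377.16794035]
```

Call:
{"method": "jog_arm", "body": {"commands": [-1,0.013,0.02,-0.018,0,-1,0,0.035,0,0,-1,0,0.035,0,0,-1,0,0.02,0,0,-1,0,0,0,0]}}

```text
time_s: 24.25
tool_pos: [0.4263, 0.3074, 0.0832]
orientation: [-0.703, 0.048, -0.065, 0.706]
ft_force: [0.2, -0.2, 0.6]
grip_width: 0.0884
```

Run:
```python
from h import *
s=state();print(s["tool_pos"]);go([.4184,.311,.046],-8.7,step=.02)
im=cv2.imread("pics/raw_w7.png");print(im[215:276,299:360].reshape(-1,3).mean(0))
```

```text
[0.42633841 0.30735758 0.08320552]
jaw -9.2 turn -0.5 q7 -1.21 total [-0.0079  0.0036 -0.0342]
[-1, -0.005, 0.017, 0.001, -0.2, -1, -0.005, 0.017, 0.001, -0.2]
[126.81187853 124.5678581  127.89115829]
```

Call:
{"method": "jog_arm", "body": {"commands": [-1,-0.009,0.005,0.002,-0.5,-1,0,0.012,0,0,-1,-0.001,0.012,0,0,-1,0,0.006,0,0,-1,0,0,0,0]}}

```text
time_s: 24.88
tool_pos: [0.4188, 0.3118, 0.0485]
orientation: [-0.702, 0.044, -0.063, 0.708]
ft_force: [0.1, 0.5, 0.4]
grip_width: 0.0878
```

Run:
```python
from h import *
s=state();print(s["tool_pos"]);go([.4184,.311,.046],-8.7,step=.02)
```

```text
[0.41879943 0.31179535 0.04850078]
jaw -8.7 turn -0.0 q7 -1.26 total [-0.0004 -0.0008  0.0005]
[-1, -0.0, -0.001, -0.001, -0.0]
```

Call:
{"method": "jog_arm", "body": {"commands": [1,0,0,0,0,1,0,0,0,0,1,0,0,0,0,1,0,0,0,0,1,0,-0.02,0,0]}}

```text
time_s: 25.5
tool_pos: [0.4177, 0.311, 0.0681]
orientation: [-0.703, 0.045, -0.063, 0.707]
ft_force: [-0.1, -0.2, -1.6]
grip_width: 0.066
```

Call:
{"method": "jog_arm", "body": {"commands": [1,0,-0.04,0,0,1,0,-0.04,0,0,1,0,-0.045,0,0,1,0,-0.045,0,0,1,0,-0.03,0,0]}}

```text
time_s: 26.12
tool_pos: [0.4111, 0.3088, 0.2729]
orientation: [-0.704, 0.046, -0.062, 0.706]
ft_force: [1.0, -0.3, -2.2]
grip_width: 0.0658
```

Call:
{"method": "jog_arm", "body": {"commands": [1,0.025,0,-0.031,0,1,0.028,0,-0.034,0,1,0.028,0,-0.034,0,1,0.028,0,-0.034,0,1,0.028,0,-0.034,0]}}

```text
time_s: 26.75
tool_pos: [0.5233, 0.1225, 0.2787]
orientation: [-0.703, 0.041, -0.06, 0.708]
ft_force: [-0.2, 0.7, -1.2]
grip_width: 0.0657
```

Run:
```python
from h import *
s=state();print(s["tool_pos"],s["grip_width"],s["ft_force"],R.from_quat(s["orientation"]).as_matrix()[2].round(3));go([.5959,.0083,.25],-8.7,claw=1,step=.04)
```

```text
[0.52334075 0.12249163 0.27865828] 0.06571818238611905 [-0.23174689  0.65702698 -1.17232267] [ 0.027 -1.     0.01 ]
jaw -8.2 turn 0.5 q7 -0.59 total [ 0.0726 -0.1142 -0.0257]
[1, 0.022, 0.007, -0.026, 0.1, 1, 0.022, 0.007, -0.026, 0.1, 1, 0.022, 0.007, -0.026, 0.1, 1, 0.022, 0.007, -0.026, 0.1]
```

Call:
{"method": "jog_arm", "body": {"commands": [1,0.022,0.004,-0.026,0.1,1,0.022,0.004,-0.026,0.1,1,0.022,0.004,-0.026,0.1,1,0.022,0.004,-0.026,0.1,1,0,0,0,0]}}

```text
time_s: 27.38
tool_pos: [0.5975, -0.0023, 0.2626]
orientation: [-0.703, 0.046, -0.065, 0.707]
ft_force: [0.4, 0.6, -2.2]
grip_width: 0.0663
```

Run:
```python
from h import *
s=state();print(s["tool_pos"],s["grip_width"],s["ft_force"],R.from_quat(s["orientation"]).as_matrix()[2].round(3));go([.5959,.0083,.122],-8.7,claw=1,step=.04)
```

```text
[ 0.59746496 -0.00233681  0.2626042 ] 0.06633169233055042 [ 0.39808778  0.63812264 -2.24446853] [ 0.026 -1.     0.007]
jaw -9.0 turn -0.3 q7 -0.36 total [-0.0016  0.0106 -0.1376]
[1, -0.002, 0.034, 0.002, -0.1, 1, -0.002, 0.034, 0.002, -0.1, 1, -0.002, 0.034, 0.002, -0.1, 1, -0.002, 0.034, 0.002, -0.1]
```

Call:
{"method": "jog_arm", "body": {"commands": [1,-0.004,0.034,0.01,-0.3,1,-0.001,0.034,0,0,1,-0.001,0.034,0,0,1,-0.001,0.033,0,0,1,0,0,0,0]}}

```text
time_s: 28.0
tool_pos: [0.5939, 0.0145, 0.125]
orientation: [-0.702, 0.043, -0.061, 0.708]
ft_force: [-0.1, 0.1, -0.2]
grip_width: 0.0659
```

Run:
```python
from h import *
s=state();print(s["tool_pos"],s["grip_width"],s["ft_force"],R.from_quat(s["orientation"]).as_matrix()[2].round(3));go([.5959,.0083,.079],-8.7,claw=1,step=.02)
```

```text
[0.59392971 0.01448969 0.12498757] 0.0658782376151202 [-0.06888857  0.12486087 -0.20831475] [ 0.025 -1.     0.01 ]
jaw -8.5 turn 0.2 q7 -0.44 total [ 0.002  -0.0062 -0.043 ]
[1, 0.001, 0.014, -0.002, 0.1, 1, 0.001, 0.014, -0.002, 0.1, 1, 0.001, 0.014, -0.002, 0.1]
```

Call:
{"method": "jog_arm", "body": {"commands": [1,0.003,0.002,-0.006,0,1,0,0.012,0,0,1,0,0,0,0]}}

```text
time_s: 28.38
tool_pos: [0.5984, 0.0086, 0.1137]
orientation: [-0.702, 0.041, -0.063, 0.708]
ft_force: [0.1, -0.2, -1.2]
grip_width: 0.0659
```

Run:
```python
from h import *
s=state();print(s["tool_pos"],s["grip_width"],s["ft_force"]);go([.5959,.0083,.079],-8.7,claw=1,step=.02)
```

```text
[0.59844856 0.00858011 0.11370992] 0.06589369903433395 [ 0.10084218 -0.23406672 -1.17716001]
jaw -8.4 turn 0.3 q7 -0.43 total [-0.0025 -0.0003 -0.0317]
[1, -0.002, 0.016, -0.001, 0.1, 1, -0.002, 0.016, -0.001, 0.1]
```

Call:
{"method": "jog_arm", "body": {"commands": [1,-0.003,0.01,-0.001,0,1,-0.001,0.012,0,0,1,0,0.007,0,0,1,0,0.002,0,0,1,0,0,0,0]}}

```text
time_s: 29.0
tool_pos: [0.5953, 0.0084, 0.0813]
orientation: [-0.702, 0.041, -0.063, 0.708]
ft_force: [-1.5, 0.2, 3.1]
grip_width: 0.0659
```

Call:
{"method": "jog_arm", "body": {"commands": [0.2,0,0,0,0,-1,0,0,0,0,-1,0,0,0,0,-1,0,0,0,0,-1,0,-0.02,0,0]}}

```text
time_s: 29.62
tool_pos: [0.5947, 0.0084, 0.1017]
orientation: [-0.702, 0.041, -0.063, 0.708]
ft_force: [-0.6, -0.4, 0.3]
grip_width: 0.0879
```

Call:
{"method": "jog_arm", "body": {"commands": [-1,0,-0.04,0,0,-1,0,-0.04,0,0,-1,0,-0.04,0,0,-1,0,-0.03,0,0,-1,0,0,0,0]}}

```text
time_s: 30.25
tool_pos: [0.5912, 0.0078, 0.2647]
orientation: [-0.701, 0.037, -0.066, 0.709]
ft_force: [-0.4, 0.1, 0.4]
grip_width: 0.0881
```

Run:
```python
from h import *
look("w8",.5955,.0075,.07)
im=cv2.imread("pics/raw_w8.png"); m=camera_model("wrist")
# fit rim height: best score over z using the same centre search
for z in (.046,.058,.07,.076,.082): print(z,np.round(findrim(m,im,.5955,.0075,z,.006,radii=(.033,)),4))
cv2.imwrite("pics/c8.png",cv2.resize(im[90:330,160:480],None,fx=2,fy=2))
go([.408,-.286,.26],-8.7,step=.04)
```

```text
rim [1.41146e+02 5.95500e-01 7.50000e-03] px [311. 207.] tcp [0.5912 0.0078 0.2647] t 30.25 w 0.0881
jaw -8.4 turn 0.3 q7 -0.37 total [ 0.005  -0.0002 -0.1843]
[-1, -0.0, 0.046, -0.0, 0.1, -1, -0.0, 0.046, -0.0, 0.1, -1, -0.0, 0.046, -0.0, 0.1, -1, -0.0, 0.046, -0.0, 0.1]
0.046 [7.44245e+01 5.94500e-01 6.50000e-03]
0.058 [9.89303e+01 5.94500e-01 8.10000e-03]
0.07 [1.013427e+02 5.941000e-01 5.500000e-03]
0.076 [9.87827e+01 5.94500e-01 9.90000e-03]
0.082 [9.32014e+01 5.94900e-01 1.15000e-02]
jaw -8.4 turn 0.3 q7 -0.37 total [-0.1825 -0.2937 -0.0003]
[-1, -0.015, -0.001, -0.035, 0.0, -1, -0.015, -0.001, -0.035, 0.0, -1, -0.015, -0.001, -0.035, 0.0, -1, -0.015, -0.001, -0.035, 0.0, -1, -0.015, -0.001, -0.035, 0.0]
[-1, -0.015, -0.001, -0.035, 0.0, -1, -0.015, -0.001, -0.035, 0.0, -1, -0.015, -0.001, -0.035, 0.0, -1, -0.015, -0.001, -0.035, 0.0]
```

View pics/c8.png

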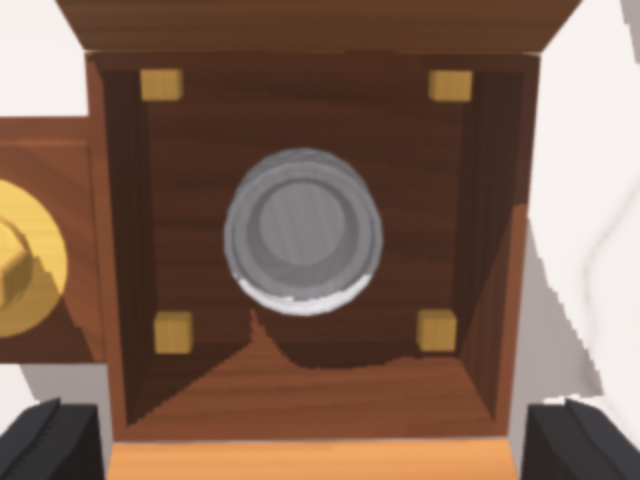

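Call:
{"method": "jog_arm", "body": {"commands": [-1,-0.015,0,-0.035,0,-1,-0.015,0,-0.035,0,-1,-0.015,0,-0.035,0,-1,-0.015,0,-0.035,0,-1,-0.015,0,-0.035,0]}}

```text
time_s: 30.92
tool_pos: [0.4861, -0.1553, 0.2542]
orientation: [-0.701, 0.038, -0.06, 0.71]
ft_force: [0.8, -0.1, -0.3]
grip_width: 0.088
```

Call:
{"method": "jog_arm", "body": {"commands": [-1,-0.015,0,-0.035,0,-1,-0.015,0,-0.035,0,-1,-0.015,0,-0.035,0,-1,-0.015,0.02,-0.035,0,-1,0,0.03,0,0]}}

```text
time_s: 31.55
tool_pos: [0.4014, -0.2913, 0.197]
orientation: [-0.701, 0.042, -0.06, 0.71]
ft_force: [-0.1, -0.4, -0.8]
grip_width: 0.0882
```

Call:
{"method": "jog_arm", "body": {"commands": [-1,0,0,0,0,-1,0,0,0,0]}}

```text
time_s: 31.8
tool_pos: [0.3996, -0.29, 0.1952]
orientation: [-0.7, 0.043, -0.058, 0.711]
ft_force: [0.2, 0.0, 1.1]
grip_width: 0.0882
```

Run:
```python
from h import *
b=look("w9",.408,-.286,rng=.03)
print(R.from_quat(state()["orientation"]).as_matrix()[2].round(3),state()["q"].round(2))
m=camera_model("wrist");im=cv2.imread("pics/raw_w9.png");u=proj(m,[b[1],b[2],.04]).astype(int);print(im[u[1]-25:u[1]+25,u[0]-25:u[0]+25].reshape(-1,3).mean(0),proj(m,[.578,-.31,.04]))
```

```text
rim [149.3775   0.412   -0.289 ] px [327. 218.] tcp [ 0.3996 -0.29    0.1952] t 31.8 w 0.0882
jaw -8.3 turn 0.4 q7 0.33 total [ 0.0123  0.0008 -0.1462]
[-1, 0.003, 0.049, 0.0, 0.1, -1, 0.003, 0.049, 0.0, 0.1, -1, 0.003, 0.049, 0.0, 0.1]
[ 0.02  -1.     0.017] [ 0.72  0.37 -0.21  2.    0.07  0.77  0.33]
[130.796  128.5864 131.8708] [548.14358503 213.51864515]
```

Call:
{"method": "jog_arm", "body": {"commands": [-1,0.01,0.02,0.002,0.4,-1,0,0.035,0,0,-1,0,0.035,0,0,-1,0,0.02,0,0,-1,0,0,0,0]}}

```text
time_s: 32.48
tool_pos: [0.4186, -0.2879, 0.0881]
orientation: [-0.701, 0.041, -0.063, 0.709]
ft_force: [-0.5, -0.1, 0.3]
grip_width: 0.0878
```

Run:
```python
from h import *
s=state();print(s["tool_pos"]);go([.412,-.289,.046],-8.7,step=.02)
```

```text
[ 0.41857093 -0.2879319   0.08814615]
jaw -8.4 turn 0.3 q7 0.26 total [-0.0066 -0.0011 -0.0391]
[-1, -0.004, 0.019, -0.001, 0.1, -1, -0.004, 0.019, -0.001, 0.1]
```

Call:
{"method": "jog_arm", "body": {"commands": [-1,-0.007,0.008,-0.002,0.3,-1,-0.001,0.013,0,0,-1,0,0.012,0,0,-1,0,0.006,0,0,-1,0,0,0,0]}}

```text
time_s: 33.1
tool_pos: [0.413, -0.2894, 0.049]
orientation: [-0.702, 0.041, -0.066, 0.708]
ft_force: [-1.1, -0.6, -0.2]
grip_width: 0.0882
```

Run:
```python
from h import *
s=state();print(s["tool_pos"]);go([.412,-.289,.046],-8.7,step=.02)
```

```text
[ 0.41297211 -0.2893812   0.04902937]
jaw -8.7 turn -0.0 q7 0.25 total [-0.001   0.0004 -0.    ]
[-1, -0.001, -0.0, 0.0, -0.0]
```

Call:
{"method": "jog_arm", "body": {"commands": [1,0,0,0,0,1,0,0,0,0,1,0,0,0,0,1,0,0,0,0,1,0,-0.02,0,0]}}

```text
time_s: 33.72
tool_pos: [0.4116, -0.289, 0.0687]
orientation: [-0.701, 0.042, -0.065, 0.709]
ft_force: [-0.9, 0.0, -1.2]
grip_width: 0.0651
```

Call:
{"method": "jog_arm", "body": {"commands": [1,0,-0.04,0,0,1,0,-0.04,0,0,1,0,-0.045,0,0,1,0,-0.045,0,0,1,0,-0.03,0,0]}}

```text
time_s: 34.35
tool_pos: [0.4033, -0.2897, 0.2738]
orientation: [-0.701, 0.043, -0.064, 0.709]
ft_force: [-0.2, 0.1, -1.0]
grip_width: 0.0655
```

Call:
{"method": "jog_arm", "body": {"commands": [1,0.017,0,0.035,0,1,0.017,0,0.04,0,1,0.017,0,0.04,0,1,0.017,0,0.04,0,1,0.017,0,0.04,0]}}

```text
time_s: 34.98
tool_pos: [0.5189, -0.11, 0.2821]
orientation: [-0.702, 0.045, -0.069, 0.707]
ft_force: [1.1, -0.8, -1.8]
grip_width: 0.0654
```

Run:
```python
from h import *
s=state();print(s["tool_pos"],s["grip_width"],s["ft_force"],R.from_quat(s["orientation"]).as_matrix()[2].round(3));go([.596,.0075,.25],-8.7,claw=1,step=.04)
```

```text
[ 0.51890413 -0.11001601  0.28214192] 0.06543778874522878 [ 1.06258814 -0.78998833 -1.80657515] [ 0.034 -0.999  0.009]
jaw -9.2 turn -0.5 q7 -0.14 total [ 0.0771  0.1175 -0.0291]
[1, 0.014, 0.008, 0.032, -0.1, 1, 0.014, 0.008, 0.032, -0.1, 1, 0.014, 0.008, 0.032, -0.1, 1, 0.014, 0.008, 0.032, -0.1]
```

Call:
{"method": "jog_arm", "body": {"commands": [1,0.014,0.004,0.032,-0.1,1,0.014,0.004,0.032,-0.1,1,0.014,0.004,0.032,-0.1,1,0.014,0.004,0.032,-0.1,1,0,0,0,0]}}

```text
time_s: 35.6
tool_pos: [0.5967, 0.0159, 0.2682]
orientation: [-0.702, 0.04, -0.064, 0.708]
ft_force: [0.5, 0.2, -0.6]
grip_width: 0.0652
```

Run:
```python
from h import *
s=state();print(s["tool_pos"],s["grip_width"],s["ft_force"],R.from_quat(s["orientation"]).as_matrix()[2].round(3));go([.5962,.0071,.137],-8.7,claw=1,step=.04)
```

```text
[0.59669938 0.01588099 0.26820712] 0.06524124027289303 [ 0.48431557  0.16778218 -0.63464547] [ 0.033 -0.999  0.011]
jaw -8.5 turn 0.2 q7 -0.4 total [-0.0005 -0.0088 -0.1282]
[1, -0.001, 0.032, -0.003, 0.0, 1, -0.001, 0.032, -0.003, 0.0, 1, -0.001, 0.032, -0.003, 0.0, 1, -0.001, 0.032, -0.003, 0.0]
```

Call:
{"method": "jog_arm", "body": {"commands": [1,-0.003,0.032,-0.005,0,1,-0.001,0.032,-0.002,0,1,-0.001,0.032,0,0,1,-0.001,0.028,0,0,1,0,0,0,0]}}

```text
time_s: 36.22
tool_pos: [0.5921, 0.0047, 0.141]
orientation: [-0.704, 0.042, -0.065, 0.706]
ft_force: [1.0, -0.6, -0.2]
grip_width: 0.0651
```

Run:
```python
from h import *
s=state();print(s["tool_pos"],s["grip_width"],s["ft_force"],R.from_quat(s["orientation"]).as_matrix()[2].round(3));go([.5962,.0071,.088],-8.7,claw=1,step=.02)
```

```text
[0.59205954 0.00469393 0.14101154] 0.06513793335110928 [ 1.00646571 -0.62810245 -0.1832135 ] [ 0.033 -0.999  0.006]
jaw -8.7 turn -0.0 q7 -0.45 total [ 0.0041  0.0024 -0.05  ]
[1, 0.001, 0.017, 0.001, -0.0, 1, 0.001, 0.017, 0.001, -0.0, 1, 0.001, 0.017, 0.001, -0.0]
```

Call:
{"method": "jog_arm", "body": {"commands": [1,0.003,0.008,0.003,0,1,0,0.01,0,0,1,0,0,0,0]}}

```text
time_s: 36.6
tool_pos: [0.5979, 0.0064, 0.1248]
orientation: [-0.704, 0.041, -0.067, 0.706]
ft_force: [-0.2, -0.5, -1.8]
grip_width: 0.0657
```

Run:
```python
from h import *
s=state();print(s["tool_pos"],s["grip_width"],s["ft_force"]);go([.5962,.0071,.088],-8.7,claw=1,step=.02)
```

```text
[0.59787332 0.00642822 0.12484054] 0.06573048354241659 [-0.21515675 -0.4712222  -1.7824172 ]
jaw -8.8 turn -0.1 q7 -0.46 total [-0.0017  0.0007 -0.0338]
[1, -0.001, 0.017, 0.0, -0.1, 1, -0.001, 0.017, 0.0, -0.1]
```

Call:
{"method": "jog_arm", "body": {"commands": [1,-0.002,0.011,0.001,0,1,-0.001,0.012,0,0,1,0,0.006,0,0,1,0,0.002,0,0,1,0,0,0,0]}}

```text
time_s: 37.22
tool_pos: [0.5957, 0.0082, 0.0941]
orientation: [-0.704, 0.042, -0.067, 0.706]
ft_force: [-2.3, -0.8, 5.6]
grip_width: 0.0653
```

Call:
{"method": "jog_arm", "body": {"commands": [0.2,0,0,0,0,-1,0,0,0,0,-1,0,0,0,0,-1,0,0,0,0,-1,0,-0.02,0,0]}}

```text
time_s: 37.85
tool_pos: [0.5942, 0.0083, 0.1132]
orientation: [-0.704, 0.043, -0.066, 0.706]
ft_force: [-0.3, 0.8, -0.8]
grip_width: 0.0883
```

Call:
{"method": "jog_arm", "body": {"commands": [-1,0,-0.04,0,0,-1,0,-0.04,0,0,-1,0,-0.04,0,0,-1,0,-0.03,0,0,-1,0,0,0,0]}}

```text
time_s: 38.48
tool_pos: [0.5903, 0.0089, 0.2761]
orientation: [-0.704, 0.039, -0.069, 0.706]
ft_force: [0.3, 0.2, -0.4]
grip_width: 0.088
```

Run:
```python
from h import *
look("w10",.5955,.0075,.082)
im=cv2.imread("pics/raw_w10.png"); m=camera_model("wrist")
for z in (.07,.082,.088,.094): print(z,np.round(findrim(m,im,.5955,.0075,z,.006,radii=(.033,)),4))
cv2.imwrite("pics/c10.png",cv2.resize(im[90:330,160:480],None,fx=2,fy=2))
go([.58,-.311,.26],-8.7,step=.04)
```

```text
rim [1.460428e+02 5.947000e-01 4.100000e-03] px [311. 211.] tcp [0.5903 0.0089 0.2761] t 38.475 w 0.088
jaw -8.8 turn -0.1 q7 -0.39 total [ 0.0051 -0.0047 -0.1836]
[-1, -0.0, 0.046, -0.001, -0.0, -1, -0.0, 0.046, -0.001, -0.0, -1, -0.0, 0.046, -0.001, -0.0, -1, -0.0, 0.046, -0.001, -0.0]
0.07 [9.38956e+01 5.93500e-01 3.50000e-03]
0.082 [1.003781e+02 5.935000e-01 5.500000e-03]
0.088 [9.80858e+01 5.93900e-01 7.10000e-03]
0.094 [8.59034e+01 5.94100e-01 1.25000e-02]
jaw -8.8 turn -0.1 q7 -0.39 total [-0.0096 -0.3198 -0.0116]
[-1, 0.004, 0.001, -0.035, -0.0, -1, 0.004, 0.001, -0.035, -0.0, -1, 0.004, 0.001, -0.035, -0.0, -1, 0.004, 0.001, -0.035, -0.0, -1, 0.004, 0.001, -0.035, -0.0]
[-1, 0.004, 0.001, -0.035, -0.0, -1, 0.004, 0.001, -0.035, -0.0, -1, 0.004, 0.001, -0.035, -0.0, -1, 0.004, 0.001, -0.035, -0.0]
```

View pics/c10.png

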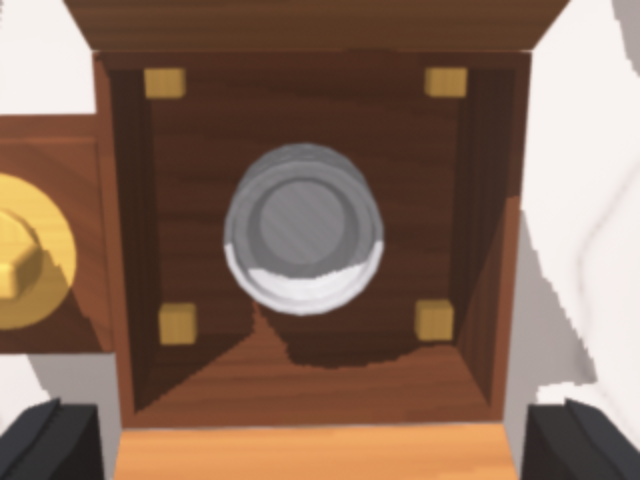

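Call:
{"method": "jog_arm", "body": {"commands": [-1,0.004,0,-0.035,0,-1,0.004,0,-0.035,0,-1,0.004,0,-0.035,0,-1,0.004,0,-0.035,0,-1,0.004,0,-0.035,0]}}

```text
time_s: 39.15
tool_pos: [0.5799, -0.1676, 0.2697]
orientation: [-0.703, 0.04, -0.062, 0.707]
ft_force: [0.4, -0.4, -0.2]
grip_width: 0.0886
```

Call:
{"method": "jog_arm", "body": {"commands": [-1,0.004,0,-0.035,0,-1,0.004,0,-0.035,0,-1,0.004,0.01,-0.035,0,-1,0.004,0.03,-0.02,0,-1,0,0.02,0,0]}}

```text
time_s: 39.78
tool_pos: [0.5752, -0.3008, 0.2033]
orientation: [-0.703, 0.044, -0.061, 0.707]
ft_force: [0.6, 0.5, 0.9]
grip_width: 0.088
```

Call:
{"method": "jog_arm", "body": {"commands": [-1,0,0,0,0,-1,0,0,0,0]}}

```text
time_s: 40.02
tool_pos: [0.5735, -0.3, 0.2009]
orientation: [-0.702, 0.046, -0.06, 0.708]
ft_force: [-0.3, -0.5, 0.6]
grip_width: 0.0882
```

Run:
```python
from h import *
b=look("w11",.58,-.311,rng=.04)
print(R.from_quat(state()["orientation"]).as_matrix()[2].round(3),state()["q"].round(2))
m=camera_model("wrist");im=cv2.imread("pics/raw_w11.png");u=proj(m,[b[1],b[2],.04]).astype(int);print(im[u[1]-25:u[1]+25,u[0]-25:u[0]+25].reshape(-1,3).mean(0))
a=camera_model("scene");print("disp",at(a,321,343,.105),at(a,323,370,.0),"side",at(camera_model("side"),300,193,.11),"strainer",at(a,182,348,.014),at(a,220,388,.014))
cv2.drawMarker(im,tuple(int(q) for q in u),(0,255,0),0,10); cv2.imwrite("pics/w11.png",im)
```

```text
rim [172.2221   0.584   -0.314 ] px [328. 234.] tcp [ 0.5735 -0.3     0.2009] t 40.025 w 0.0882
jaw -8.6 turn 0.1 q7 0.14 total [ 0.0105 -0.0142 -0.1519]
[-1, 0.002, 0.038, -0.003, 0.0, -1, 0.002, 0.038, -0.003, 0.0, -1, 0.002, 0.038, -0.003, 0.0, -1, 0.002, 0.038, -0.003, 0.0]
[ 0.019 -1.     0.01 ] [ 0.6   0.6  -0.26  1.6   0.16  0.95  0.14]
[134.816  132.4732 135.8   ]
disp [ 0.75966507 -0.23509897  0.105     ] [ 0.7700395  -0.23994884  0.        ] side [ 0.7422556  -0.21201099  0.11      ] strainer [ 0.50936922 -0.43871705  0.014     ] [ 0.64832815 -0.43176431  0.014     ]
```

View pics/w11.png

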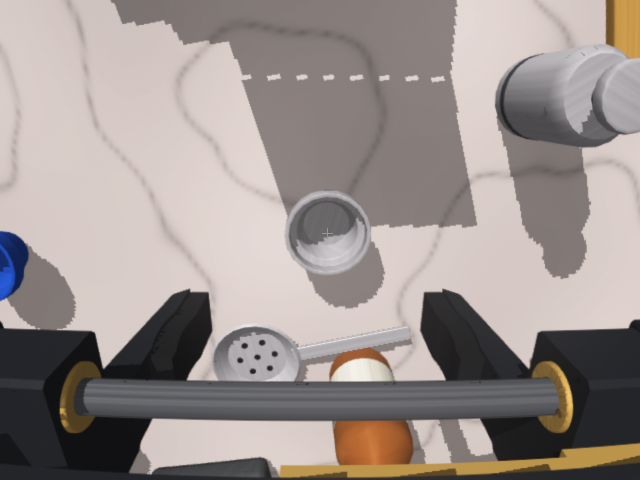

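Call:
{"method": "jog_arm", "body": {"commands": [-1,0.009,0.02,-0.011,0,-1,0,0.035,0,0,-1,0,0.035,0,0,-1,0,0.02,0,0,-1,0,0,0,0]}}

```text
time_s: 40.7
tool_pos: [0.5877, -0.3112, 0.0941]
orientation: [-0.703, 0.042, -0.062, 0.707]
ft_force: [0.4, -0.4, -0.2]
grip_width: 0.0882
```

Run:
```python
from h import *
s=state();print(s["tool_pos"]);go([.584,-.314,.046],-8.7,step=.02)
```

```text
[ 0.58765279 -0.3111506   0.09408998]
jaw -8.4 turn 0.3 q7 0.12 total [-0.0037 -0.0028 -0.0451]
[-1, -0.001, 0.015, -0.001, 0.1, -1, -0.001, 0.015, -0.001, 0.1, -1, -0.001, 0.015, -0.001, 0.1]
```

Call:
{"method": "jog_arm", "body": {"commands": [-1,-0.003,0.01,-0.004,0,-1,-0.001,0.014,0,0,-1,-0.001,0.013,0,0,-1,0,0.007,0,0,-1,0,0,0,0]}}

```text
time_s: 41.32
tool_pos: [0.5849, -0.3154, 0.0501]
orientation: [-0.704, 0.04, -0.063, 0.706]
ft_force: [1.0, 0.5, -0.6]
grip_width: 0.0881
```

Run:
```python
from h import *
s=state();print(s["tool_pos"]);go([.584,-.314,.046],-8.7,step=.02)
```

```text
[ 0.58487965 -0.31540019  0.05005803]
jaw -8.4 turn 0.3 q7 0.12 total [-0.0009  0.0014 -0.0011]
[-1, -0.001, 0.001, 0.001, 0.3]
```

Call:
{"method": "jog_arm", "body": {"commands": [-1,0,0.001,0.001,0,1,0,0,0,0,1,0,0,0,0,1,0,0,0,0,1,0,0,0,0]}}

```text
time_s: 41.95
tool_pos: [0.5857, -0.3145, 0.0499]
orientation: [-0.704, 0.04, -0.064, 0.706]
ft_force: [0.5, 0.4, -0.3]
grip_width: 0.0661
```

Call:
{"method": "jog_arm", "body": {"commands": [1,0,-0.02,0,0,1,0,-0.045,0,0,1,0,-0.045,0,0,1,0,-0.05,0,0,1,0,-0.05,0,0]}}

```text
time_s: 42.58
tool_pos: [0.5765, -0.3137, 0.2672]
orientation: [-0.703, 0.041, -0.062, 0.707]
ft_force: [0.9, -0.5, -1.0]
grip_width: 0.0663
```

Call:
{"method": "jog_arm", "body": {"commands": [1,0,-0.02,0.02,0,1,-0.005,0,0.04,0,1,-0.005,0,0.04,0,1,-0.005,0,0.04,0,1,-0.005,0,0.04,0]}}

```text
time_s: 43.2
tool_pos: [0.5824, -0.1261, 0.2941]
orientation: [-0.704, 0.04, -0.065, 0.706]
ft_force: [1.2, -0.1, -0.8]
grip_width: 0.066
```

Run:
```python
from h import *
s=state();print(s["tool_pos"],s["grip_width"],s["ft_force"],R.from_quat(s["orientation"]).as_matrix()[2].round(3));go([.5955,.0062,.25],-8.7,claw=1,step=.04)
```

```text
[ 0.58243255 -0.12606524  0.29412968] 0.06598879905749074 [ 1.18493672 -0.12767739 -0.80346027] [ 0.036 -0.999  0.005]
jaw -8.5 turn 0.2 q7 -0.13 total [ 0.0131  0.1323 -0.0411]
[1, -0.002, 0.01, 0.033, 0.0, 1, -0.002, 0.01, 0.033, 0.0, 1, -0.002, 0.01, 0.033, 0.0, 1, -0.002, 0.01, 0.033, 0.0]
```

Call:
{"method": "jog_arm", "body": {"commands": [1,-0.002,0.01,0.033,0,1,-0.002,0.01,0.033,0,1,-0.002,0.01,0.033,0,1,-0.002,0.01,0.03,0,1,0,0,0,0]}}

```text
time_s: 43.82
tool_pos: [0.5898, 0.0194, 0.2524]
orientation: [-0.703, 0.037, -0.058, 0.708]
ft_force: [0.5, 1.2, -0.4]
grip_width: 0.0659
```

Run:
```python
from h import *
s=state();print(s["tool_pos"],s["grip_width"],s["ft_force"],R.from_quat(s["orientation"]).as_matrix()[2].round(3));go([.5955,.0065,.150],-8.7,claw=1,step=.04)
```

```text
[0.58980795 0.01936207 0.25242369] 0.06590087954447411 [ 0.52027986  1.16762557 -0.38256661] [ 0.03  -1.     0.008]
jaw -7.7 turn 1.0 q7 -0.4 total [ 0.0057 -0.0129 -0.0994]
[1, 0.001, 0.033, -0.004, 0.3, 1, 0.001, 0.033, -0.004, 0.3, 1, 0.002, 0.033, -0.004, 0.3]
```

Call:
{"method": "jog_arm", "body": {"commands": [1,0.007,0.025,-0.012,1,1,0,0.03,0,0,1,0,0.03,0,0,1,0,0.01,0,0,1,0,0,0,0]}}

```text
time_s: 44.45
tool_pos: [0.5971, 0.0051, 0.1568]
orientation: [-0.703, 0.043, -0.065, 0.707]
ft_force: [-0.2, -0.0, -0.7]
grip_width: 0.066
```

Run:
```python
from h import *
s=state();print(s["tool_pos"],s["grip_width"],s["ft_force"]);go([.5955,.0065,.1],-8.7,claw=1,step=.02)
```

```text
[0.59707337 0.00511463 0.15682539] 0.06596249528114194 [-0.15838347 -0.04630918 -0.72674197]
jaw -8.8 turn -0.1 q7 -0.44 total [-0.0016  0.0014 -0.0538]
[1, -0.001, 0.018, 0.0, -0.0, 1, -0.001, 0.018, 0.0, -0.0, 1, -0.001, 0.018, 0.0, -0.0]
```

Call:
{"method": "jog_arm", "body": {"commands": [1,-0.002,0.01,0.001,0,1,-0.001,0.01,0,0,1,0,0,0,0]}}

```text
time_s: 44.82
tool_pos: [0.5959, 0.0067, 0.1378]
orientation: [-0.703, 0.042, -0.066, 0.707]
ft_force: [-0.9, -0.1, -1.1]
grip_width: 0.0659
```

Run:
```python
from h import *
s=state();print(s["tool_pos"],s["grip_width"],s["ft_force"]);go([.5955,.0065,.1],-8.7,claw=1,step=.02)
```

```text
[0.59593756 0.0066574  0.13780206] 0.0659020646007165 [-0.89513539 -0.07730575 -1.05068294]
jaw -8.8 turn -0.1 q7 -0.46 total [-0.0004 -0.0002 -0.0348]
[1, -0.001, 0.017, -0.0, -0.1, 1, -0.001, 0.017, -0.0, -0.1]
```

Call:
{"method": "jog_arm", "body": {"commands": [1,-0.001,0.012,0,0,1,-0.001,0.012,0,0,1,0,0.006,0,0,1,0,0.002,0,0,1,0,0,0,0]}}

```text
time_s: 45.45
tool_pos: [0.5962, 0.0078, 0.1064]
orientation: [-0.703, 0.041, -0.067, 0.707]
ft_force: [-2.2, 0.2, 4.2]
grip_width: 0.0659
```

Call:
{"method": "jog_arm", "body": {"commands": [0.2,0,0,0,0,-1,0,0,0,0,-1,0,0,0,0,-1,0,0,0,0,-1,0,-0.02,0,0]}}

```text
time_s: 46.08
tool_pos: [0.5947, 0.0077, 0.1253]
orientation: [-0.703, 0.042, -0.066, 0.706]
ft_force: [0.1, 0.1, -0.8]
grip_width: 0.0879
```

Call:
{"method": "jog_arm", "body": {"commands": [-1,0,-0.04,0,0,-1,0,-0.04,0,0,-1,0,-0.04,0,0,-1,0,-0.02,0,0,-1,0,0,0,0]}}

```text
time_s: 46.7
tool_pos: [0.5912, 0.008, 0.2777]
orientation: [-0.703, 0.039, -0.069, 0.707]
ft_force: [0.2, 0.1, -0.5]
grip_width: 0.0883
```

Run:
```python
from h import *
look("w12",.595,.006,.094)
im=cv2.imread("pics/raw_w12.png"); m=camera_model("wrist")
for z in (.082,.088,.094,.1,.106): print(z,np.round(findrim(m,im,.595,.006,z,.006,radii=(.033,)),4))
cv2.imwrite("pics/c12.png",cv2.resize(im[90:330,160:480],None,fx=2,fy=2))
# target: left flap pull when open
for th in (108,):
    a=np.radians(th+34.2); print(chest(0,.076-.0605*np.cos(a)),.1005+.0605*np.sin(a))
go([*chest(0,.076-.0605*np.cos(a)),.22],-8.7,claw=.2,step=.04)
```

```text
rim [1.562445e+02 5.950000e-01 4.400000e-03] px [311. 214.] tcp [0.5912 0.008  0.2777] t 46.7 w 0.0883
jaw -8.7 turn -0.0 q7 -0.39 total [ 0.0042 -0.0035 -0.1737]
[-1, -0.001, 0.043, -0.001, -0.0, -1, -0.001, 0.043, -0.001, -0.0, -1, -0.001, 0.043, -0.001, -0.0, -1, -0.001, 0.043, -0.001, -0.0]
0.082 [9.46159e+01 5.93600e-01 3.40000e-03]
0.088 [1.01336e+02 5.94000e-01 5.00000e-03]
0.094 [1.021838e+02 5.940000e-01 6.000000e-03]
0.1 [1.014711e+02 5.940000e-01 7.000000e-03]
0.106 [9.14196e+01 5.94000e-01 9.40000e-03]
[0.61772675 0.12787987] 0.1375808767460051
jaw -8.7 turn -0.0 q7 -0.39 total [ 0.027   0.1199 -0.0537]
[0.2, 0.002, 0.014, 0.031, -0.0, 0.2, 0.002, 0.014, 0.031, -0.0, 0.2, 0.002, 0.014, 0.031, -0.0, 0.2, 0.002, 0.014, 0.031, -0.0]
```

View pics/c12.png

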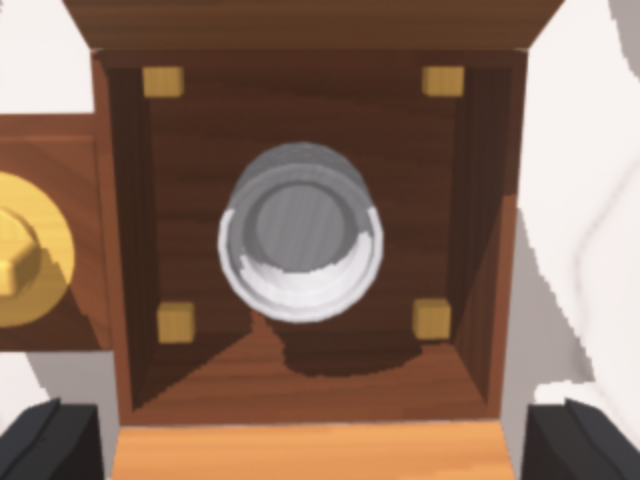

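Call:
{"method": "jog_arm", "body": {"commands": [0.2,0.002,0.008,0.032,0,0.2,0.002,0.008,0.032,0,0.2,0.002,0.008,0.032,0,0.2,0.002,0.008,0.032,0,0.2,0,0,0,0]}}

```text
time_s: 47.38
tool_pos: [0.6172, 0.1351, 0.2396]
orientation: [-0.704, 0.043, -0.066, 0.706]
ft_force: [0.1, 0.4, -0.3]
grip_width: 0.04
```

Run:
```python
from h import *
s=state();print(s["tool_pos"],s["grip_width"]);go([.6182,.1355,.136],-8.7,claw=.2,step=.04)
```

```text
[0.61718843 0.13512099 0.23962068] 0.03995539461935613
jaw -8.8 turn -0.1 q7 -0.63 total [ 0.001   0.0004 -0.1006]
[0.2, -0.001, 0.034, -0.0, -0.0, 0.2, -0.001, 0.034, 0.0, -0.0, 0.2, -0.001, 0.034, 0.0, -0.0]
```

Call:
{"method": "jog_arm", "body": {"commands": [0.2,-0.001,0.034,0,0,0.2,-0.001,0.03,0,0,0.2,-0.001,0.02,0,0,0.2,0,0,0,0]}}

```text
time_s: 47.88
tool_pos: [0.6155, 0.1306, 0.1509]
orientation: [0.705, -0.045, 0.066, -0.704]
ft_force: [-0.6, -0.6, 0.7]
grip_width: 0.035
```

Run:
```python
from h import *
s=state();print(s["tool_pos"],s["grip_width"]);go([.6182,.1358,.136],-8.7,claw=.2,step=.04)
```

```text
[0.61549135 0.13056996 0.15086913] 0.03499232090225074
jaw -9.0 turn -0.3 q7 -0.67 total [ 0.0027  0.0052 -0.0119]
[0.2, 0.002, 0.012, 0.006, -0.3]
```

Call:
{"method": "jog_arm", "body": {"commands": [0.2,0.002,0.012,0.006,0,1,0,0,0,0,1,0,0,0,0,1,0,0,0,0,1,0,0,0,0], "newtons": 15}}

```text
time_s: 48.5
tool_pos: [0.618, 0.136, 0.1399]
orientation: [0.706, -0.046, 0.065, -0.704]
ft_force: [1.0, 0.5, -2.0]
grip_width: 0.014
```

Run:
```python
from h import *
flap(1,60,5)
```

```text
theta 112.7 r 0.0666 x -0.001 F [ 1.   0.5 -2. ] t 48.5 w 0.013958506987025086
[1, 0.0002, -0.0053, -0.0121, 0, 1, 0.0002, -0.0073, -0.0084, 0, 1, 0.0002, -0.0056, -0.0096, 0, 1, 0.0002, -0.0038, -0.0104, 0, 1, 0.0001, -0.0018, -0.011, 0]
```

Call:
{"method": "jog_arm", "body": {"commands": [1,0,-0.008,-0.0075,0,1,0,-0.0073,-0.0084,0,1,0,-0.0056,-0.0096,0,1,0,-0.004,-0.0104,0,1,0,-0.0018,-0.011,0]}}

```text
time_s: 49.12
tool_pos: [0.611, 0.091, 0.1703]
orientation: [-0.703, 0.043, -0.066, 0.706]
ft_force: [0.5, 4.8, -1.5]
grip_width: 0.0143
```

Run:
```python
from h import *
flap(1,12,5)
```

```text
theta 64.6 r 0.0676 x -0.0011 F [ 0.5  4.8 -1.5] t 49.125 w 0.014305303409331198
[1, -0.0002, 0.0063, -0.0122, 0, 1, -0.0, 0.0013, -0.011, 0, 1, -0.0001, 0.0033, -0.0106, 0, 1, -0.0001, 0.0051, -0.0098, 0, 1, -0.0002, 0.0069, -0.0087, 0]
```

Call:
{"method": "jog_arm", "body": {"commands": [1,0,0.001,-0.0118,0,1,0,0.0018,-0.011,0,1,0,0.0038,-0.0106,0,1,0,0.0055,-0.01,0,1,0,0.007,-0.009,0]}}

```text
time_s: 49.75
tool_pos: [0.6026, 0.0364, 0.1507]
orientation: [-0.703, 0.043, -0.066, 0.707]
ft_force: [-0.4, 7.3, -2.7]
grip_width: 0.0145
```

Run:
```python
from h import *
flap(1,0,2)
```

```text
theta 12.2 r 0.0651 x -0.0011 F [-0.4  7.3 -2.7] t 49.75 w 0.014508755805200963
[1, -0.0003, 0.008, -0.0013, 0, 1, -0.0001, 0.0051, -0.0039, 0]
```

Call:
{"method": "jog_arm", "body": {"commands": [1,0,0.008,-0.004,0,1,0,0.005,-0.003,0,1,0,0.003,-0.001,0,1,0,0,0,0]}}

```text
time_s: 50.25
tool_pos: [0.6013, 0.0276, 0.1369]
orientation: [-0.703, 0.044, -0.066, 0.706]
ft_force: [-0.8, 3.8, -0.1]
grip_width: 0.0138
```

Run:
```python
from h import *
flap(1,0,2)
```

```text
theta -2.4 r 0.0633 x -0.001 F [-0.8  3.8 -0.1] t 50.25 w 0.013802716122203478
[1, -0.0, 0.0004, 0.0031, 0, 1, 0.0, -0.0011, 0.0007, 0]
```

Call:
{"method": "jog_arm", "body": {"commands": [1,0,0.004,0,0,1,0,0.003,0,0,1,0,0.003,0,0]}}

```text
time_s: 50.62
tool_pos: [0.6014, 0.0266, 0.1314]
orientation: [-0.705, 0.043, -0.065, 0.705]
ft_force: [-9.8, 2.1, 22.3]
grip_width: 0.0135
```

Call:
{"method": "jog_arm", "body": {"commands": [0.2,0,-0.001,0,0,0.2,0,0,0,0,0.2,0,-0.035,0,0,0.2,0,-0.04,0,0,0.2,0,-0.03,0,0]}}

```text
time_s: 51.25
tool_pos: [0.5966, 0.0204, 0.2347]
orientation: [0.707, -0.047, 0.064, -0.702]
ft_force: [-0.3, 0.3, -0.5]
grip_width: 0.0353
```

Run:
```python
from h import *
s=state();print(s["tool_pos"],s["grip_width"]);go([.5804,-.125,.235],-8.7,claw=.2,step=.04)
```

```text
[0.59660275 0.02043998 0.2346854 ] 0.03531624501078376
jaw -9.0 turn -0.3 q7 -0.46 total [-0.0162 -0.1454  0.0033]
[0.2, 0.002, -0.001, -0.037, -0.1, 0.2, 0.002, -0.001, -0.037, -0.1, 0.2, 0.002, -0.001, -0.037, -0.1, 0.2, 0.002, -0.001, -0.037, -0.1]
```

Call:
{"method": "jog_arm", "body": {"commands": [0.2,0.002,-0.001,-0.037,0,0.2,0.002,-0.001,-0.037,0,0.2,0.002,-0.001,-0.037,0,0.2,0.002,-0.001,-0.037,0,0.2,0,0,0,0]}}

```text
time_s: 51.88
tool_pos: [0.5816, -0.1363, 0.2401]
orientation: [0.709, -0.047, 0.067, -0.701]
ft_force: [-0.1, 1.0, -0.5]
grip_width: 0.0351
```

Run:
```python
from h import *
s=state();print(s["tool_pos"],s["grip_width"]);go([.5804,-.125,.137],-8.7,claw=.2,step=.04)
```

```text
[ 0.58158944 -0.13625118  0.24010978] 0.03509531733917048
jaw -9.2 turn -0.5 q7 -0.18 total [-0.0012  0.0113 -0.1001]
[0.2, -0.002, 0.033, 0.004, -0.2, 0.2, -0.002, 0.033, 0.004, -0.2, 0.2, -0.002, 0.033, 0.004, -0.2]
```

Call:
{"method": "jog_arm", "body": {"commands": [0.2,-0.003,0.02,0.011,0,0.2,0,0.032,0,0,0.2,-0.001,0.025,0,0,0.2,0,0,0,0]}}

```text
time_s: 52.38
tool_pos: [0.5817, -0.1244, 0.1597]
orientation: [0.709, -0.047, 0.066, -0.701]
ft_force: [-0.5, -0.1, -0.4]
grip_width: 0.035
```

Run:
```python
from h import *
s=state();print(s["tool_pos"],s["grip_width"],R.from_quat(s["orientation"]).as_matrix()[2].round(3));go([.5804,-.125,.137],-8.7,claw=.2,step=.04)
```

```text
[ 0.5816976  -0.12436218  0.15972331] 0.03500137214214976 [ 0.028 -1.    -0.01 ]
jaw -9.2 turn -0.5 q7 -0.24 total [-0.0013 -0.0006 -0.0197]
[0.2, -0.002, 0.02, -0.001, -0.5]
```

Call:
{"method": "jog_arm", "body": {"commands": [0.2,-0.002,0.019,0,0,1,0,0,0,0,1,0,0,0,0,1,0,0,0,0,1,0,0,0,0]}}

```text
time_s: 53.0
tool_pos: [0.578, -0.1235, 0.1405]
orientation: [0.709, -0.048, 0.064, -0.7]
ft_force: [1.3, 0.5, -1.8]
grip_width: 0.014
```

Run:
```python
from h import *
flap(-1,60,5)
```

```text
theta 111.7 r 0.066 x -0.0012 F [ 1.3  0.5 -1.8] t 53.0 w 0.014027899437089262
[1, 0.0, -0.0055, 0.0114, 0, 1, 0.0001, -0.0072, 0.0082, 0, 1, 0.0001, -0.0056, 0.0094, 0, 1, 0.0, -0.0038, 0.0102, 0, 1, -0.0, -0.0019, 0.0107, 0]
```

Call:
{"method": "jog_arm", "body": {"commands": [1,0,-0.008,0.0075,0,1,0,-0.0073,0.0084,0,1,0,-0.0056,0.0096,0,1,0,-0.004,0.0104,0,1,0,-0.0018,0.011,0]}}

```text
time_s: 53.62
tool_pos: [0.5848, -0.0797, 0.1703]
orientation: [0.712, -0.05, 0.066, -0.698]
ft_force: [-3.5, -3.3, -0.7]
grip_width: 0.0141
```

Call:
{"method": "jog_arm", "body": {"commands": [1,0,0.001,0.0118,0,1,0,0.0018,0.011,0,1,0,0.0038,0.0106,0,1,0,0.0055,0.01,0,1,0,0.007,0.009,0]}}

```text
time_s: 54.25
tool_pos: [0.5933, -0.0248, 0.1523]
orientation: [0.712, -0.05, 0.065, -0.697]
ft_force: [-2.5, -5.1, -1.0]
grip_width: 0.0139
```

Run:
```python
from h import *
flap(-1,0,2)
```

```text
theta 13.0 r 0.0665 x -0.0011 F [-2.5 -5.1 -1. ] t 54.25 w 0.01387436973669457
[1, -0.0002, 0.0093, 0.0009, 0, 1, -0.0002, 0.0054, 0.0043, 0]
```

Call:
{"method": "jog_arm", "body": {"commands": [1,0,0.008,0.004,0,1,0,0.005,0.003,0,1,0,0.003,0.001,0,1,0,0.004,0,0,1,0,0.003,0,0]}}

```text
time_s: 54.88
tool_pos: [0.5953, -0.0135, 0.1346]
orientation: [0.713, -0.05, 0.065, -0.697]
ft_force: [-11.5, -1.8, 22.2]
grip_width: 0.0134
```

Run:
```python
from h import *
flap(-1,0,2)
```

```text
theta -5.4 r 0.0646 x -0.0008 F [-11.5  -1.8  22.2] t 54.875 w 0.01341418022482968
[1, 0.0001, -0.0004, -0.0051, 0, 1, 0.0001, -0.0024, -0.0016, 0]
```

Call:
{"method": "jog_arm", "body": {"commands": [0.2,0,-0.001,0,0,0.2,0,0,0,0,0.2,0,-0.035,0,0,0.2,0,-0.04,0,0,-0.3,0,-0.04,0,0]}}

```text
time_s: 55.5
tool_pos: [0.5945, -0.0072, 0.2501]
orientation: [0.71, -0.049, 0.065, -0.699]
ft_force: [0.2, -0.7, 0.8]
grip_width: 0.0431
```

Run:
```python
from h import *
s=state();print(s["tool_pos"],s["grip_width"]);go([.4732,.0257,.24],81.3,claw=-.3,step=.04,absj=True)
snap("scene","s13",(265,165,425,285),5); snap("wrist","w13")
```

```text
[ 0.59454665 -0.00717749  0.25005732] 0.04310401225848518
jaw -9.2 turn -90.5 q7 -0.4 total [-0.1213  0.0329 -0.0071]
[-0.3, -0.013, 0.0, 0.001, -9.0, -0.3, -0.012, 0.0, 0.003, -9.0, -0.3, -0.011, 0.0, 0.005, -9.0, -0.3, -0.011, 0.0, 0.007, -9.0, -0.3, -0.009, 0.0, 0.008, -9.0]
[-0.3, -0.008, 0.0, 0.01, -9.0, -0.3, -0.006, 0.0, 0.011, -9.0, -0.3, -0.004, 0.0, 0.012, -9.0, -0.3, -0.003, 0.0, 0.012, -9.0, -0.3, -0.001, 0.0, 0.013, -9.0]
```

View pics/s13.png

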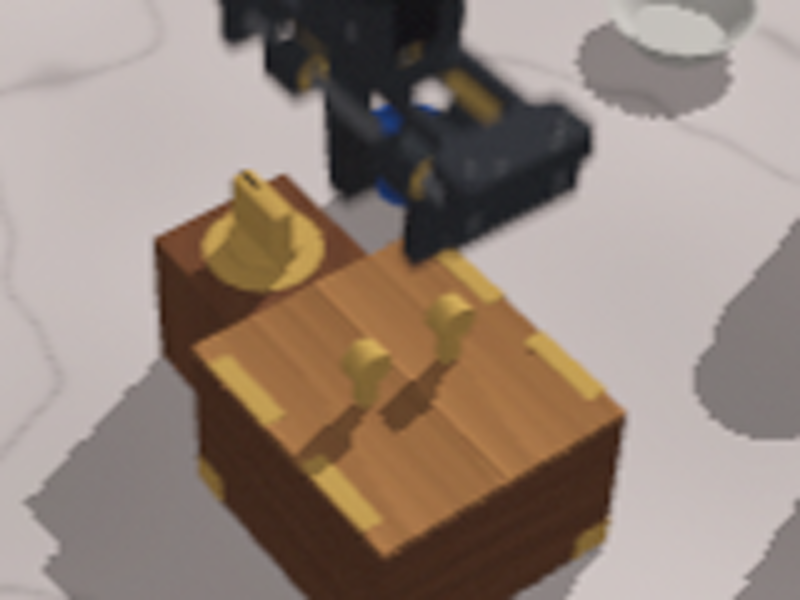

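Call:
{"method": "jog_arm", "body": {"commands": [-0.3,-0.013,0,0.001,-9,-0.3,-0.012,0,0.003,-9,-0.3,-0.011,0,0.005,-9,-0.3,-0.011,0,0.007,-9,-0.3,-0.009,0,0.008,-9]}}

```text
time_s: 56.22
tool_pos: [0.5371, 0.0109, 0.2481]
orientation: [0.678, 0.235, -0.216, -0.662]
ft_force: [-0.2, 0.9, 0.1]
grip_width: 0.0573
```

Call:
{"method": "jog_arm", "body": {"commands": [-0.3,-0.008,0,0.01,-9,-0.3,-0.006,0,0.011,-9,-0.3,-0.004,0,0.012,-9,-0.3,-0.003,0,0.012,-9,-0.3,-0.001,0,0.013,-9]}}

```text
time_s: 56.85
tool_pos: [0.4742, 0.0281, 0.2417]
orientation: [0.536, 0.479, -0.465, -0.516]
ft_force: [-0.6, 0.0, -0.3]
grip_width: 0.0574
```

Call:
{"method": "jog_arm", "body": {"commands": [-0.3,0,0,0,0,-0.3,0,0,0,0]}}

```text
time_s: 57.1
tool_pos: [0.4742, 0.0285, 0.2408]
orientation: [0.537, 0.478, -0.464, -0.518]
ft_force: [-0.3, -0.6, -0.2]
grip_width: 0.0572
```

Run:
```python
from h import *
s=state();print(s["tool_pos"],s["grip_width"],R.from_quat(s["orientation"]).as_matrix()[2].round(3),s["q"].round(2));go([.4732,.0257,.18],81.3,claw=-.3,step=.04)
```

```text
[0.4742379  0.02848422 0.24080241] 0.05717511720151171 [-0.002 -0.999 -0.034] [ 0.48  0.34 -0.76  2.    0.32  0.89  1.01]
jaw 83.6 turn 2.3 q7 1.01 total [-0.001  -0.0028 -0.0578]
[-0.3, -0.001, 0.029, 0.001, 1.1, -0.3, -0.001, 0.029, 0.001, 1.1]
```

Call:
{"method": "jog_arm", "body": {"commands": [-0.3,-0.003,0.03,0.001,2.3,-0.3,0,0.03,0,0,-0.3,0,0.025,0,0,-0.3,0,0,0,0]}}

```text
time_s: 57.6
tool_pos: [0.4794, 0.0251, 0.1536]
orientation: [0.549, 0.466, -0.448, -0.53]
ft_force: [-0.1, -0.5, 0.0]
grip_width: 0.0572
```

Run:
```python
from h import *
s=state();print(s["tool_pos"],s["grip_width"]);go([.4732,.0257,.1302],81.3,claw=-.3,step=.04)
```

```text
[0.47943167 0.02509889 0.15358632] 0.05724521361012687
jaw 80.5 turn -0.8 q7 0.83 total [-0.0062  0.0006 -0.0204]
[-0.3, -0.0, 0.02, 0.007, -0.8]
```

Call:
{"method": "jog_arm", "body": {"commands": [-0.3,0,0.012,0.007,-0.8,-0.3,0,0.008,0,0,1,0,0,0,0,1,0,0,0,0,1,0,0,0,0], "newtons": 30}}

```text
time_s: 58.22
tool_pos: [0.475, 0.0265, 0.1344]
orientation: [0.547, 0.47, -0.45, -0.526]
ft_force: [-0.2, 0.2, 0.1]
grip_width: 0.0293
```

Call:
{"method": "jog_arm", "body": {"commands": [1,0,0,0,0,1,0,0,0,0,1,0,0,0,0]}}

```text
time_s: 58.6
tool_pos: [0.4752, 0.0255, 0.1348]
orientation: [0.548, 0.47, -0.45, -0.526]
ft_force: [0.1, 0.5, -1.6]
grip_width: 0.0139
```

Gripped at the knob; twist clockwise.

Call:
{"method": "jog_arm", "body": {"commands": [1,0,0,0,10,1,0,0,0,10,1,0,0,0,10,1,0,0,0,10,1,0,0,0,10]}}

```text
time_s: 59.22
tool_pos: [0.4741, 0.024, 0.1348]
orientation: [0.69, 0.194, -0.168, -0.677]
ft_force: [-0.2, -0.0, 0.1]
grip_width: 0.0138
```

Call:
{"method": "jog_arm", "body": {"commands": [1,0,0,0,9,1,0,0,0,9,1,0,0,0,4,1,0,0,0,1]}}

```text
time_s: 59.72
tool_pos: [0.4736, 0.024, 0.1348]
orientation: [0.71, 0.051, -0.025, -0.701]
ft_force: [0.8, -2.5, 0.8]
grip_width: 0.0153
```

Run:
```python
from h import *
s=state();print(s["tool_pos"],s["grip_width"],s["moment"].round(2),s["ft_force"].round(1));go([.4732,.0257,.1302],12.5,claw=1)
```

```text
[0.47361036 0.02400156 0.13481686] 0.015311688505501096 [-0.58  0.02  0.78] [ 0.8 -2.5  0.8]
jaw 6.2 turn -6.3 q7 -0.29 total [-0.0004  0.0017 -0.0016]
[1, -0.0, 0.002, 0.002, -6.3]
```

Call:
{"method": "jog_arm", "body": {"commands": [-1,0,0,0,0,-1,0,0,0,0,-1,0,0,0,0,-1,0,0,0,0,-1,0,0,0,0]}}

```text
time_s: 60.35
tool_pos: [0.4738, 0.0248, 0.1349]
orientation: [0.71, 0.052, -0.025, -0.702]
ft_force: [-0.9, -0.2, -0.2]
grip_width: 0.0627
```

Call:
{"method": "jog_arm", "body": {"commands": [-1,0,0,0,0,-1,0,-0.04,0,0,-1,0,-0.04,0,0,-1,0,-0.04,0,0,-1,0,-0.03,0,0]}}

```text
time_s: 60.98
tool_pos: [0.4662, 0.0259, 0.2868]
orientation: [0.71, 0.05, -0.027, -0.702]
ft_force: [0.7, 0.7, 0.5]
grip_width: 0.0881
```

Call:
{"method": "jog_arm", "body": {"commands": [-1,0,0,0.04,0,-1,0,0,0.04,0,-1,0,0,0.04,0,-1,0,0,0,0,-1,0,0,0,0]}}

```text
time_s: 61.6
tool_pos: [0.4546, 0.1472, 0.2885]
orientation: [0.71, 0.051, -0.024, -0.702]
ft_force: [-0.0, -0.2, -0.3]
grip_width: 0.0878
```

Run:
```python
from h import *
snap("scene","s14",None,1); s=state();print(s["tool_pos"],s["time_s"],s["ft_force"])
```

```text
[0.45457866 0.14729049 0.28850392] 61.65 [-0.42955129  0.39049181 -0.34471033]
```

View pics/s14.png

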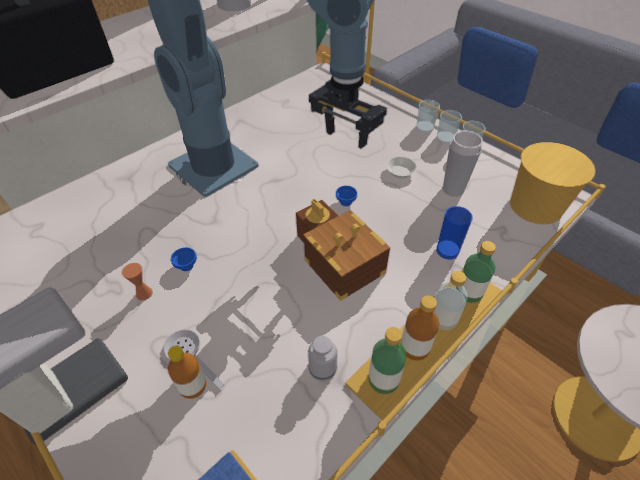

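The final view shows the chest shut, the knob back at rest at (317,210), both blue look-alikes at (346,196) and (184,260), and no loose steel covers. All the bystanders stand where they were. I'm handing in.

```bash
python3 -c "
from plant import job_done
print(job_done())"
```

```text
the job is handed in; nothing more can be done
None
```

The job is done and handed in at about 62 s of robot time. No verdict was given.

**What I did**
- **Unlocking:** I twisted the knob clockwise to its stop (about 0.56 N m felt there). A picture afterwards showed it back at rest.
- **Flaps:** I swung both flaps open to about 110°, past upright.
- **Covers:** I cupped all four loose steel covers, still inverted, into the one inside the chest, making a stack of five.
- **Shutting and locking:** I pressed each flap shut until it resisted at about 22 N. I then twisted the knob to its stop again (about 0.78 N m) and let it go.

**What the last checks showed**
- **Stack:** the view from above showed it straight. The top rim measured about 94 mm, as expected for five nested covers, so it sits below the flaps.
- **Final scene picture:** both flaps lie flush, the knob is back at rest and no loose steel cover remains. The blue look-alikes and the other bar things appear unmoved.

**What disagreed**
- **Tool tilt:** the tool drifted 1–2° off upright during the moves. Three of the four covers met the stack about 2–3 mm high before I let them go, but they settled in the nest.
- **Chest position:** the different camera views disagreed by about 2–5 mm, so I corrected from the wrist camera as I went.

I viewed 15 pictures, one over the budget of 14.

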